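Tip the used capsules into the recycling box and click its lid shut

TASK

Gather the used coffee capsules that lie about the worktop onto the white tipping tray, beside those already on it, then lift the tray and tip them all out over its open edge into the grey recycling box. Set the empty tray back, flat on its cork mat, and when all the capsules are in the box swing the green lid over and press it fully shut until it clicks past its catch. Leave everything else as it stands; a capsule that falls astray may be picked up and dropped into the box by hand.

Things in the scene. Friction and masses are not known exactly. Their poses are not given: they have to be found in the camera images.
- bin: Grey open recycling box, fixed to the worktop: 205 mm along its x, 150 mm along its y, walls 5 mm thick, rim 85 mm above the worktop, inner floor 5 mm. Origin: centre of its underside; z up; its +y side carries the hinges of the green lid (the open lid stands up there), its -y side (which looks roughly to the robot's right) carries the spring catch, which sticks out 10 mm.
- lid (a joint): Hinge of the green lid in rad: 0 = fully shut (flat, clicked in), growing as it opens; it starts at 1.6 to 1.9, i.e. standing upright or leaning a little away to the box's +y side. Stiff hinge (about 0.16 N m): the lid stays where it is left. From about 0.09 rad down a spring catch resists: it takes about 10 N downward at the lid's free edge to push it past, then it snaps to 0 and is held.
- lid_hinge (a point): Middle of the lid's hinge line: on the box's +y rim, 79 mm from the box centre along its y, 88 mm above the worktop; the hinge line runs along the box's x. Lid plate: 211 mm along the hinge, 166 mm from the hinge to its free edge, 7 mm thick. A tongue under the middle of the free edge (30 mm wide, hangs 31 mm) clips over the catch.
- lid_press (a point): Point on the lid's outer (upper when shut) face, 150 mm from the hinge line, in the middle of the free edge, marked by a white strip: the place to press. When shut it is 95 mm above the worktop.
- tray: White dustpan-like tray, 160 mm along its x, 150 mm along its y, 4 mm floor, 5 mm thick lips 26 mm high on three sides; the edge at its +y is open. At the -y side a grip tab rises: plate 50 mm wide (x), 9 mm thick, leaning back 25 deg from z toward -y, its top 86 mm above the underside. Origin: centre of its underside. Capsules slide from 25 to 36 deg of tilt. Starts open edge toward +y world.
- tray_grip (a point): Point in the middle of the tray's grip tab at which to pinch it across its 9 mm thickness: in the tray's frame (0, -0.094, 0.065) m. Its axes are the tray's.
- tray_lip (a point): Middle of the tray's open edge, on the floor's upper face: in the tray's frame (0, 0.075, 0.004) m.
- mat: Cork mat fixed on the worktop, 170 x 200 x 4 mm, where the tray is kept. Origin: centre of its underside. (Behind the work hangs a wall cabinet: door handles about 0.61 m ahead of the robot, doors 0.64 m, underside 0.53 m above the worktop; keep wrist and forearm clear of it.)
- capsule_a: Used dark blue coffee capsule, aluminium, dome 22 mm high on a flange 37 mm across, tapering to about 25 mm near the top, 12 g. Origin: centre of its underside (flange), z through the dome. Starts on the tray.
- capsule_b: Used purple coffee capsule, aluminium, dome 22 mm high on a flange 37 mm across, tapering to about 25 mm near the top, 12 g. Origin: centre of its underside (flange), z through the dome. Starts on the tray.
- capsule_c: Used red coffee capsule, aluminium, dome 22 mm high on a flange 37 mm across, tapering to about 25 mm near the top, 12 g. Origin: centre of its underside (flange), z through the dome. If present starts dome up on the worktop.
- capsule_d: Used gold coffee capsule, aluminium, dome 22 mm high on a flange 37 mm across, tapering to about 25 mm near the top, 12 g. Origin: centre of its underside (flange), z through the dome. If present starts dome up on the worktop.
- capsule_e: Used green coffee capsule, aluminium, dome 22 mm high on a flange 37 mm across, tapering to about 25 mm near the top, 12 g. Origin: centre of its underside (flange), z through the dome. If present starts dome up on the worktop.
- capsule_f: Used silver coffee capsule, aluminium, dome 22 mm high on a flange 37 mm across, tapering to about 25 mm near the top, 12 g. Origin: centre of its underside (flange), z through the dome. If present starts dome up on the worktop.
- capsule_g: Used black coffee capsule, aluminium, dome 22 mm high on a flange 37 mm across, tapering to about 25 mm near the top, 12 g. Origin: centre of its underside (flange), z through the dome. If present starts dome up on the worktop.
- capsule_h: Used red (a second red one) coffee capsule, aluminium, dome 22 mm high on a flange 37 mm across, tapering to about 25 mm near the top, 12 g. Origin: centre of its underside (flange), z through the dome. If present starts dome up on the worktop.
- espresso_cup: Bystander, leave alone: striped espresso cup, 63 x 90 x 49 mm. Origin: centre of its underside.
- creamer_0: Bystander, leave alone: creamer tub, 72 x 71 mm. Origin: centre of its underside.
- spice_0: Bystander, leave alone: spice jar, 44 x 101 mm. Origin: centre of its underside.
- mug_near: Bystander, leave alone: black mug, 91 x 121 x 84 mm. Origin: centre of its underside.
- creamer_1: Bystander, leave alone: creamer tub, 72 x 71 mm. Origin: centre of its underside.

How it is judged:
By the outcome, as a careful person would: the job done as asked, in the order asked, and still so for the second after the job is handed in, with the robot touching nothing.
Of capsule_c, capsule_d, capsule_e, capsule_f, capsule_g, capsule_h only 4 to 6 are there at a start; the rules pass over those that are not, and their reading is None.
At some moment in a run one of capsule_a, capsule_b, capsule_c, capsule_d, capsule_e, capsule_f, capsule_g, capsule_h may be knocked a few centimetres aside while the robot is not near it.
It also fails if it takes over 210 s, if anything falls off the work surface, if the arm or the gripper's body presses on something with over 40 N, if the wrist force passes 120 N, or if a joint passes its speed limit or range.

ROBOT

A 6-joint arm with a two-finger parallel gripper is mounted at the origin on a cart in front of the work surface, level with it; the furniture and walls round the work are solid. World frame = base frame: x ahead of the robot, y to its left, z up, the work surface at z = 0. Lengths are in m, angles in rad, forces in N, time in s.
With the tool pointing down it reaches from about 0.35 to 0.85 m from the base axis. Payload 8.1 kg.
Tool frame: the origin (TCP) lies between the finger pads; the fingertips stand 14 mm ahead of it and the grasp point (between the pads) lies 5 mm behind it; z points along the fingers, y is the line along which they close (so a half turn about z gives the same grasp; the last joint's range is limited). The gripper opens to 93 mm and grips with 3 to 60 N. Pads are 15 mm wide; open, the fingers measure 128 mm over their backs; the gripper's body (75 mm by 188 mm) begins 65 mm behind the grasp point.
Start: joints at [-1.24, 0.13, 1.488, -0, 1.523, -0.085], TCP at [0.242, -0.549, 0.233] pointing down, gripper open.
Joint ranges: [-2.96, 2.96], [-0.89, 2.26], [0.02, 2.5], [-1.34, 4.48], [0, 2.73], [-2.66, 2.66]. Speed limits (rad/s): [2.39, 2.39, 2.79, 3.14, 3.14, 3.14].

INTERFACE

Orientations are given as a rotation vector (axis times angle).
In Python, from plant import robot gives the robot as it stands.
- The arm moves only by the tool arm_command, never from a script. Its argument "targets" is a list of rows, each an object of numbers: "x", "y", "z": the shift along the world's x, y, z in units of 500 mm (1.0 is 500 mm); "rx", "ry", "rz": the turn, a rotation vector about the world's x, y, z in units of 2 rad (1.0 is 2 rad); "claw": the closure in counts, from 0 (fully open) to 255 (shut). In form: [{"x": .., "y": .., "z": .., "rx": .., "ry": .., "rz": .., "claw": ..}, ...]. A call has 1 to 10 rows; each row is the pose to reach, as a shift and turn from the pose commanded when the call began; what a row does not reach only later rows make up. A row lasts 1/12 s, in which the tool goes at most 41.7 mm and 7.16 degrees, less where a joint would pass 70% of its speed; a pose out of reach is approached as far as the arm can. A call with a number of a shift or a turn outside -1 to 1 is refused whole. A call with a gripper value outside its range is refused whole. The fingers move at their own pace and stop on an object; "squeeze" is the grip in N (left out, the last holds). Time passes only in rows, so rows that repeat a pose let the fingers close. It gives the time, the measured TCP pose, the force, the opening and the grip force at its end, in the units of the state.
- robot.read_state(): the state, without advancing time (a new reading comes with each control period).
- robot.read_camera(name): name is "scene" or "top"; returns (picture, depth): 480x640x3 uint8, red, green, blue; 480x640 float32, m along the optical axis (not along the pixel's ray), 0 where there is no reading.
- robot.get_calibration(name): a dict with "intrinsics" (3x3 intrinsics, pixels), "origin" and "orientation" of the camera in the world. Camera axes: x right, y up, looking along -z (the intrinsics and any distortion apply to the point x, -y, -z); pixel columns grow to the right and rows downward; lengths in m; the calibration is good to about 2 mm. A picture is of the moment at which its call begins. get_calibration takes no time and is no camera call.
- robot.close_job(): hands the job in; it is judged then, once.
The state is a dict: "t": time; "q": joint angles; "dq": joint speeds; "joint_torque": joint torques, N m; "tool_pos": TCP position; "orientation": TCP orientation; "force": force on the tool from outside, world axes, zero at the start; "wrist_torque": the same for the moment, N m; "opening": finger opening in m; "gripper_force": force on a finger pad.
Only numpy, scipy, OpenCV 4.12 (cv2) and the standard library are available. Lean on these libraries where they do the work, as an engineer would, in place of code of your own. Each camera call takes 0.05 s, during which the arm holds its last target. There are 200 camera calls.

## Working session

There is one attempt and no reset: what is moved stays moved. The work goes in short steps, Python scripts to look and compute and a tool call to move; the robot and the scene stay as the last step left them, time stands still between calls to the robot, and variables do not carry over. Pictures are saved under pics/ and viewed, at most 14 in all, crops included, and the job is handed in when it is done.

Besides the shell and the picture viewer there is one more tool, called in YAML: its name, and indented under it one key for each argument. arm_command: Moves the arm, as the interface text tells. Shifts and turns lie within -1 to 1; 1 stands for 500 mm of shift or 2 rad of turn. Its arguments: {"type":"object","properties":{"targets":{"type":"array","items":{"type":"object","properties":{"x":{"type":"number","minimum":-1,"maximum":1},"y":{"type":"number","minimum":-1,"maximum":1},"z":{"type":"number","minimum":-1,"maximum":1},"rx":{"type":"number","minimum":-1,"maximum":1},"ry":{"type":"number","minimum":-1,"maximum":1},"rz":{"type":"number","minimum":-1,"maximum":1},"claw":{"type":"number"}}}},"squeeze":{"type":"number"}},"required":["targets"]}

```bash
mkdir -p pics; ls; cat > h.py <<'E'
import numpy as np, cv2
from plant import robot
from scipy.spatial.transform import Rotation as R
def rot(c):
    o=np.array(c["orientation"],float)
    return o if o.shape==(3,3) else (R.from_rotvec(o).as_matrix() if o.size==3 else R.from_quat(o).as_matrix())
def ray(c,u,v):
    K=np.array(c["intrinsics"]); d=np.array([(u-K[0,2])/K[0,0],-(v-K[1,2])/K[1,1],-1.0])
    return np.array(c["origin"]),rot(c)@d
def onplane(c,u,v,z):
    o,d=ray(c,u,v); return o+d*(z-o[2])/d[2]
def cloud(c,depth):
    K=np.array(c["intrinsics"]); v,u=np.mgrid[:480,:640]
    d=np.stack([(u-K[0,2])/K[0,0],-(v-K[1,2])/K[1,1],-np.ones(u.shape)],-1)*depth[...,None]
    P=d@rot(c).T+np.array(c["origin"]); P[depth<=0]=np.nan; return P
def snap(name,save=None):
    im,dp=robot.read_camera(name); c=robot.get_calibration(name)
    if save: cv2.imwrite(f"pics/{save}.png",cv2.cvtColor(im,cv2.COLOR_RGB2BGR))
    return im,dp,c
E
python3 - <<'E'
from h import *
for n in("scene","top"):
    im,dp,c=snap(n,n+"0"); print(n,c); P=cloud(c,dp); np.savez(n+"0.npz",im=im,P=P)
s=robot.read_state(); print(s)
E
```

```text
pics
scene {'intrinsics': array([[470.42528282,   0.        , 317.86387079],
       [  0.        , 470.42528282, 243.08738564],
       [  0.        ,   0.        ,   1.        ]]), 'origin': array([-0.58723542,  0.52176758,  1.00363132]), 'orientation': array([ 0.5924921 , -0.9306691 , -1.89058491])}
top {'intrinsics': array([[510.00657919,   0.        , 331.91853066],
       [  0.        , 510.00657919, 235.21937745],
       [  0.        ,   0.        ,   1.        ]]), 'origin': array([ 0.40888174, -0.01842574,  1.38239942]), 'orientation': array([ 0.0784641 , -0.05826819, -1.56409825])}
{'t': 0.1, 'q': array([-1.24043732e+00,  1.31107387e-01,  1.48916771e+00,  7.79128137e-06,
        1.52300967e+00, -8.53992521e-02]), 'dq': array([ 0.00015228, -0.00092253, -0.00062644,  0.00059854, -0.0011192 ,
       -0.00082778]), 'joint_torque': array([ 2.82576329e-03, -5.61342144e+01, -4.93094087e+01,  7.68840057e-02,
        2.92166183e-02, -3.31645708e-05]), 'tool_pos': array([ 0.24219247, -0.54840578,  0.23168081]), 'orientation': array([-3.07231267e+00, -6.48030690e-01,  3.12435589e-04]), 'force': array([-0.80986285, -0.6930444 ,  0.34695553]), 'wrist_torque': array([0.01416141, 0.02066026, 0.01352162]), 'gripper_force': 0.0, 'opening': 0.09325442472340348}
```

View pics/top0.png

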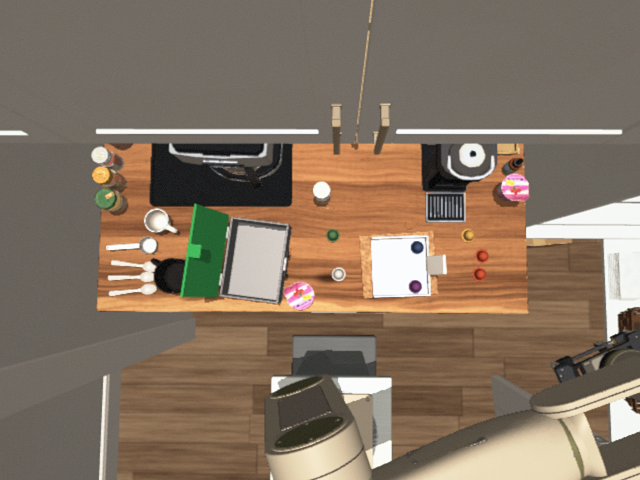

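View pics/scene0.png

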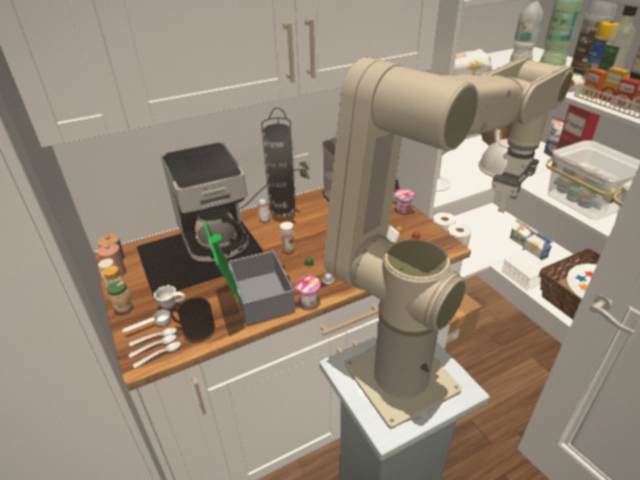

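The top view (up = +x, left = +y) shows the loose capsules: green (333,235), silver (338,274), gold (468,235), and red at (482,256) and (480,274). On the tray are blue (417,247) and purple (415,286). The bin is at about (256,261), with the lid standing open on its left. The arm hides part of the scene view.

```bash
cat > m.py <<'E'
from h import *
import sys
def blobs(im,P,c):
    hsv=cv2.cvtColor(im,cv2.COLOR_RGB2HSV); out={}
    return hsv
E
python3 - <<'E'
from h import *
d=np.load("top0.npz"); im,P=d["im"],d["P"]; c=robot.get_calibration("top")
hsv=cv2.cvtColor(im,cv2.COLOR_RGB2HSV)
# objects raised 6..120mm over worktop: check each known capsule
for n,(u,v) in dict(green=(333,235),silver=(338,274),gold=(468,235),red1=(482,256),red2=(480,274),blue=(417,247),purp=(415,286)).items():
    w=P[v-14:v+15,u-14:u+15]; base=0.008 if n in("blue","purp") else 0
    m=((w[...,2]>base+.008)&(w[...,2]<base+.035)).astype(np.uint8)
    nl,l,st,ce=cv2.connectedComponentsWithStats(m); k=l[14,14]
    if k==0: print(n,"no",w[14,14],np.nanmax(w[...,2])); continue
    q=w[l==k]; cu,cv_=ce[k]+[u-14,v-14]
    print(n,st[k],"px",cu.round(1),cv_.round(1),"med",np.median(q,0).round(4),"mid",((q.max(0)+q.min(0))/2).round(4),"ext",np.ptp(q,axis=0).round(3),"top",q[:,2].max().round(4), "ray@.015",onplane(c,cu,cv_,base+.015)[:2].round(4))
# table level, and any unexplained raised small blobs
print("table z",np.nanmedian(P[290:300,340:350,2]),np.nanmedian(P[180:190,380:400,2]))
m=((P[...,2]>.010)&(P[...,2]<.2)&(P[...,0]>.3)&(P[...,0]<.75)).astype(np.uint8)
nl,l,st,ce=cv2.connectedComponentsWithStats(m)
for k in range(1,nl):
    if st[k,4]>25: print("blob",st[k],P[l==k].max(0).round(3),P[l==k].min(0).round(3))
# bin: depth at interior floor and rim
w=P[200:320,170:310]
rim=(abs(w[...,2]-.085)<.006)&(hsv[200:320,170:310,1]<80)
q=w[rim].astype(np.float32); r=cv2.minAreaRect(q[:,:2]*1000); print("rim",len(q),r)
g=(hsv[200:320,170:310,0]>50)&(hsv[200:320,170:310,0]<75)&(hsv[200:320,170:310,1]>150)&(w[...,2]>.08)
q=w[g]; print("lid",len(q),q.min(0),q.max(0)); 
cc=q.mean(0);U,S,V=np.linalg.svd(q-cc,full_matrices=False); print("lid normal",V[2],cc,S)
# tray lips
w=P[215:315,350:460]; 
lip=(w[...,2]>.022)&(w[...,2]<.04)&(hsv[215:315,350:460,1]<40)&(hsv[215:315,350:460,2]>150)
q=w[lip].astype(np.float32); print("lip",len(q),cv2.minAreaRect(q[:,:2]*1000),np.median(q[:,2]))
fl=(w[...,2]>.003)&(w[...,2]<.04)&(hsv[215:315,350:460,1]<40)&(hsv[215:315,350:460,2]>150)
nl,l,st,ce=cv2.connectedComponentsWithStats(fl.astype(np.uint8)); k=1+st[1:,4].argmax(); q=w[l==k].astype(np.float32); print("tray",len(q),cv2.minAreaRect(q[:,:2]*1000),np.median(q[:,2]))
tab=(w[...,2]>.045)&(w[...,2]<.1); q=w[tab].astype(np.float32); print("tab",len(q),cv2.minAreaRect(q[:,:2]*1000),q.max(0),q.min(0))
S=180;x0,x1,y0,y1=160,540,140,320
cv2.imwrite("pics/top0c.png",cv2.resize(cv2.cvtColor(im[y0:y1,x0:x1],cv2.COLOR_RGB2BGR),None,fx=2.1,fy=2.1,interpolation=cv2.INTER_CUBIC))
E
```

```text
green [ 8  8 11 12 83] px 332.0 234.7 med [ 0.529  -0.0007  0.0187] mid [ 0.5307 -0.0006  0.018 ] ext [0.03  0.027 0.02 ] top 0.0279 ray@.015 [ 0.5296 -0.0007]
silver [ 9  9 11 11 86] px 337.6 274.0 med [ 0.4242 -0.0173  0.0188] mid [ 0.4243 -0.0173  0.0184] ext [0.027 0.027 0.021] top 0.0287 ray@.015 [ 0.4243 -0.0164]
gold [ 9 10 12 10 87] px 468.4 235.3 med [ 0.5297 -0.3653  0.0194] mid [ 0.5295 -0.368   0.019 ] ext [0.024 0.03  0.021] top 0.0297 ray@.015 [ 0.5299 -0.3665]
red1 [ 9  9 11 11 88] px 482.1 255.6 med [ 0.4745 -0.4     0.0195] mid [ 0.4746 -0.4026  0.0178] ext [0.027 0.029 0.019] top 0.0272 ray@.015 [ 0.4756 -0.4021]
red2 [ 8  8 11 12 87] px 479.3 274.1 med [ 0.4264 -0.3924  0.0194] mid [ 0.4279 -0.3937  0.0184] ext [0.029 0.025 0.021] top 0.0287 ray@.015 [ 0.4263 -0.3937]
blue [ 9  9 10 11 83] px 416.6 247.2 med [ 0.4968 -0.2263  0.0279] mid [ 0.4972 -0.2265  0.0271] ext [0.027 0.025 0.021] top 0.0374 ray@.015 [ 0.4967 -0.2265]
purp [ 9  7 11 13 91] px 414.8 286.2 med [ 0.3937 -0.2201  0.0269] mid [ 0.3963 -0.2213  0.0261] ext [0.032 0.026 0.02 ] top 0.0361 ray@.015 [ 
[... 1583 characters left out ...]
53125), (328.6256408691406, 207.08518981933594), 84.44654083251953)
lid 2941 [0.36891424 0.26438182 0.09197733] [0.57564377 0.3327474  0.26016993]
lid normal [-0.11987693 -0.96322636  0.24046725] [0.470092   0.29834784 0.18164477] [3.22368531 2.59009082 0.22103814]
lip 358 ((474.3768310546875, -220.68174743652344), (216.54931640625, 225.33921813964844), 1.0035202503204346) 0.029691363
tray 3080 ((447.8147888183594, -184.89761352539062), (162.56838989257812, 155.6026153564453), 2.0018038749694824) 0.0087253265
tab 277 ((449.715087890625, -272.90325927734375), (30.899898529052734, 49.31230163574219), 89.83289337158203) [ 0.47437713 -0.25743538  0.0954911 ] [ 0.42503184 -0.28834784  0.04568209]
```

View pics/top0c.png

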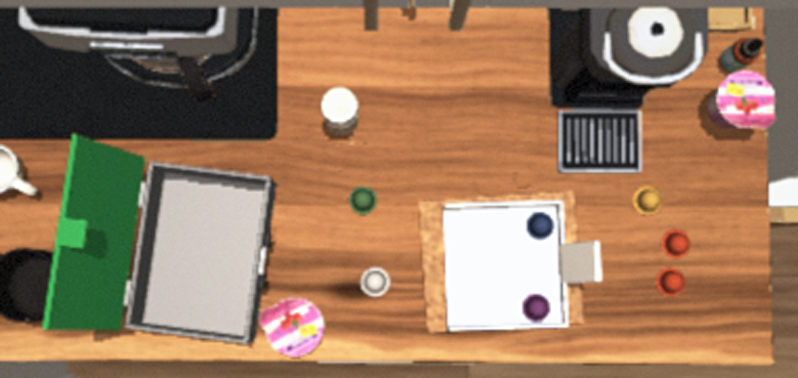

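The crop shows exactly five loose capsules (green, silver, gold, two red), and there is no black one. All heights and sizes match the description. I'll start with the red capsule at about (0.426, -0.394).

arm_command:
  targets:
    - {"x": 0.368, "y": 0.309, "z": -0.25, "rz": -0.208, "claw": 95}
    - {"x": 0.368, "y": 0.309, "z": -0.25, "rz": -0.208, "claw": 95}
    - {"x": 0.368, "y": 0.309, "z": -0.25, "rz": -0.208, "claw": 95}
    - {"x": 0.368, "y": 0.309, "z": -0.25, "rz": -0.208, "claw": 95}
    - {"x": 0.368, "y": 0.309, "z": -0.25, "rz": -0.208, "claw": 95}
    - {"x": 0.368, "y": 0.309, "z": -0.25, "rz": -0.208, "claw": 95}
    - {"x": 0.368, "y": 0.309, "z": -0.25, "rz": -0.208, "claw": 95}
    - {"x": 0.368, "y": 0.309, "z": -0.25, "rz": -0.208, "claw": 95}
    - {"x": 0.368, "y": 0.309, "z": -0.25, "rz": -0.208, "claw": 95}
  squeeze: 8

```text
schema error: expected keys x, y, z, rx, ry, rz, claw
```

```bash
cat > look.py <<'E'
from h import *
# capsules by colour in the top view; prints px, xy at z, blob height
COL=dict(green=((50,60,20),(85,255,110)),gold=((15,120,90),(28,255,255)),red=((0,170,60),(8,255,255)),blue=((100,80,15),(125,255,120)),purp=((130,60,20),(165,255,140)))
def caps(P,c,zlo=.009,zhi=.033,box=(.34,.6,-.46,.04)):
    m=((P[...,2]>zlo)&(P[...,2]<zhi)&(P[...,0]>box[0])&(P[...,0]<box[1])&(P[...,1]>box[2])&(P[...,1]<box[3])).astype(np.uint8)
    n,l,s,ce=cv2.connectedComponentsWithStats(m); r=[]
    for k in range(1,n):
        if 45<s[k,4]<140 and max(s[k,2:4])<17:
            r.append((ce[k].round(1),onplane(c,*ce[k],zlo+.006)[:2].round(4),P[l==k].max(0)[2].round(3)))
    return r
E
python3 - <<'E'
from look import *
d=np.load("top0.npz"); im,P=d["im"],d["P"]; c=robot.get_calibration("top"); hsv=cv2.cvtColor(im,cv2.COLOR_RGB2HSV)
ok=(abs(P[...,2]-.083)<.007)&(hsv[...,1]<70)&(P[...,0]>.33)&(P[...,0]<.6)&(P[...,1]>.06)&(P[...,1]<.25)
ok[:, :195]=0
n,l,s,ce=cv2.connectedComponentsWithStats(ok.astype(np.uint8)); 
for k in range(1,n):
    if s[k,4]>8:
        q=P[l==k]; print(s[k],cv2.minAreaRect((q[:,:2]*1000).astype(np.float32)),np.median(q[:,2]).round(4))
fl=(P[...,2]>-.003)&(P[...,2]<.012)&(hsv[...,1]<50)&(P[...,0]>.33)&(P[...,0]<.6)&(P[...,1]>.06)&(P[...,1]<.25)
n,l,s,ce=cv2.connectedComponentsWithStats(fl.astype(np.uint8));k=1+s[1:,4].argmax();q=P[l==k];print("floor",s[k],cv2.minAreaRect((q[:,:2]*1000).astype(np.float32)),np.median(q[:,2]))
print("drip",np.nanmedian(P[198:216,430:462,2]),np.nanmin(P[190:222,430:462,0]))
im,dp,c=snap("top"); print(caps(cloud(c,dp),c)); s=robot.read_state(); print(s["q"].round(3),s["tool_pos"].round(4),s["orientation"].round(3))
E
```

```text
[233 218  56  86 373] ((457.48736572265625, 182.78659057617188), (137.1454315185547, 214.3186492919922), 88.62763977050781) 0.0837
floor [ 239  223   47   77 2987] ((458.73138427734375, 198.83941650390625), (123.62931823730469, 195.56185913085938), 83.01036834716797) 0.004939764982241579
drip 0.020911561217409336 0.5672033897360476
[(array([332. , 234.8]), array([ 0.5293, -0.0008]), np.float64(0.028)), (array([468.3, 235.1]), array([ 0.5303, -0.3663]), np.float64(0.027)), (array([481.9, 255.7]), array([ 0.4753, -0.4015]), np.float64(0.027)), (array([337.7, 273.9]), array([ 0.4246, -0.0166]), np.float64(0.027)), (array([479.3, 274.2]), array([ 0.4261, -0.3939]), np.float64(0.028))]
[-1.24   0.131  1.489 -0.     1.523 -0.085] [ 0.2422 -0.5485  0.2318] [-3.073 -0.648  0.   ]
```

The call was refused because every row needs all seven keys. I'll send it again in full.

arm_command:
  targets:
    - {"x": 0.368, "y": 0.309, "z": -0.25, "rx": 0, "ry": 0, "rz": -0.208, "claw": 95}
    - {"x": 0.368, "y": 0.309, "z": -0.25, "rx": 0, "ry": 0, "rz": -0.208, "claw": 95}
    - {"x": 0.368, "y": 0.309, "z": -0.25, "rx": 0, "ry": 0, "rz": -0.208, "claw": 95}
    - {"x": 0.368, "y": 0.309, "z": -0.25, "rx": 0, "ry": 0, "rz": -0.208, "claw": 95}
    - {"x": 0.368, "y": 0.309, "z": -0.25, "rx": 0, "ry": 0, "rz": -0.208, "claw": 95}
    - {"x": 0.368, "y": 0.309, "z": -0.25, "rx": 0, "ry": 0, "rz": -0.208, "claw": 95}
    - {"x": 0.368, "y": 0.309, "z": -0.25, "rx": 0, "ry": 0, "rz": -0.208, "claw": 95}
    - {"x": 0.368, "y": 0.309, "z": -0.25, "rx": 0, "ry": 0, "rz": -0.208, "claw": 95}
    - {"x": 0.368, "y": 0.309, "z": -0.25, "rx": 0, "ry": 0, "rz": -0.208, "claw": 95}
  squeeze: 8

```text
t: 0.9
tool_pos: [0.4265, -0.393, 0.1064]
orientation: [-3.14, -0.004, 0.003]
force: [-0.0, 0.4, -0.1]
opening: 0.0581
gripper_force: 0.0
```

arm_command:
  targets:
    - {"x": 0, "y": -0.001, "z": -0.176, "rx": 0, "ry": 0, "rz": 0, "claw": 95}
    - {"x": 0, "y": -0.001, "z": -0.176, "rx": 0, "ry": 0, "rz": 0, "claw": 95}
    - {"x": 0, "y": -0.001, "z": -0.176, "rx": 0, "ry": 0, "rz": 0, "claw": 95}
    - {"x": 0, "y": -0.001, "z": -0.176, "rx": 0, "ry": 0, "rz": 0, "claw": 255}
    - {"x": 0, "y": -0.001, "z": -0.176, "rx": 0, "ry": 0, "rz": 0, "claw": 255}
    - {"x": 0, "y": -0.001, "z": -0.176, "rx": 0, "ry": 0, "rz": 0, "claw": 255}
    - {"x": 0, "y": -0.001, "z": -0.176, "rx": 0, "ry": 0, "rz": 0, "claw": 255}
    - {"x": 0, "y": -0.001, "z": -0.176, "rx": 0, "ry": 0, "rz": 0, "claw": 255}
  squeeze: 8

```text
t: 1.57
tool_pos: [0.427, -0.396, 0.0214]
orientation: [3.14, -0.001, 0.003]
force: [0.8, -1.3, 2.0]
opening: 0.0297
gripper_force: 7.9
```

arm_command:
  targets:
    - {"x": 0, "y": 0, "z": 0.08, "rx": 0, "ry": 0, "rz": 0, "claw": 255}
    - {"x": 0, "y": 0, "z": 0.18, "rx": 0, "ry": 0, "rz": 0, "claw": 255}
    - {"x": 0, "y": 0, "z": 0.18, "rx": 0, "ry": 0, "rz": 0, "claw": 255}

```text
t: 1.82
tool_pos: [0.4292, -0.3979, 0.1179]
orientation: [3.134, -0.0, 0.011]
force: [1.5, -1.5, 1.1]
opening: 0.0296
gripper_force: 7.3
```

arm_command:
  targets:
    - {"x": 0.0, "y": 0.04, "z": 0.08, "rx": 0, "ry": 0, "rz": 0, "claw": 255}
    - {"x": 0.039, "y": 0.408, "z": 0.08, "rx": 0, "ry": 0, "rz": 0, "claw": 255}
    - {"x": 0.039, "y": 0.408, "z": 0.08, "rx": 0, "ry": 0, "rz": 0, "claw": 255}
    - {"x": 0.039, "y": 0.408, "z": 0.08, "rx": 0, "ry": 0, "rz": 0, "claw": 255}
    - {"x": 0.039, "y": 0.408, "z": 0.08, "rx": 0, "ry": 0, "rz": 0, "claw": 255}
    - {"x": 0.039, "y": 0.408, "z": 0.08, "rx": 0, "ry": 0, "rz": 0, "claw": 255}
    - {"x": 0.039, "y": 0.408, "z": 0.0, "rx": 0, "ry": 0, "rz": 0, "claw": 255}
    - {"x": 0.039, "y": 0.408, "z": -0.08, "rx": 0, "ry": 0, "rz": 0, "claw": 255}
    - {"x": 0.039, "y": 0.408, "z": -0.14, "rx": 0, "ry": 0, "rz": 0, "claw": 255}
    - {"x": 0.039, "y": 0.408, "z": -0.153, "rx": 0, "ry": 0, "rz": 0, "claw": 255}

```text
t: 2.65
tool_pos: [0.4427, -0.1887, 0.0289]
orientation: [-3.138, -0.001, 0.009]
force: [-8.2, 6.9, 20.6]
opening: 0.0298
gripper_force: 11.4
```

arm_command:
  targets:
    - {"x": 0, "y": 0, "z": 0, "rx": 0, "ry": 0, "rz": 0, "claw": 255}
    - {"x": 0, "y": 0, "z": 0, "rx": 0, "ry": 0, "rz": 0, "claw": 122}
    - {"x": 0, "y": 0, "z": 0, "rx": 0, "ry": 0, "rz": 0, "claw": 122}
    - {"x": 0, "y": 0, "z": 0, "rx": 0, "ry": 0, "rz": 0, "claw": 122}

```text
t: 2.98
tool_pos: [0.4475, -0.1919, 0.0354]
orientation: [3.14, -0.001, 0.005]
force: [0.8, -0.2, -0.1]
opening: 0.0451
gripper_force: 0.0
```

arm_command:
  targets:
    - {"x": 0, "y": 0, "z": 0.08, "rx": 0, "ry": 0, "rz": 0, "claw": 122}
    - {"x": 0, "y": 0, "z": 0.16, "rx": 0, "ry": 0, "rz": 0, "claw": 122}
    - {"x": 0, "y": 0, "z": 0.233, "rx": 0, "ry": 0, "rz": 0, "claw": 95}
    - {"x": 0.058, "y": -0.424, "z": 0.233, "rx": 0, "ry": 0, "rz": 0, "claw": 95}
    - {"x": 0.058, "y": -0.424, "z": 0.233, "rx": 0, "ry": 0, "rz": 0, "claw": 95}
    - {"x": 0.058, "y": -0.424, "z": 0.233, "rx": 0, "ry": 0, "rz": 0, "claw": 95}
    - {"x": 0.058, "y": -0.424, "z": 0.233, "rx": 0, "ry": 0, "rz": 0, "claw": 95}
    - {"x": 0.058, "y": -0.424, "z": 0.233, "rx": 0, "ry": 0, "rz": 0, "claw": 95}
    - {"x": 0.058, "y": -0.424, "z": 0.15, "rx": 0, "ry": 0, "rz": 0, "claw": 95}
    - {"x": 0.058, "y": -0.424, "z": 0.147, "rx": 0, "ry": 0, "rz": 0, "claw": 95}

```text
t: 3.82
tool_pos: [0.473, -0.4047, 0.1025]
orientation: [-3.139, 0.006, 0.004]
force: [-1.2, 2.1, -3.2]
opening: 0.0581
gripper_force: 0.0
```

```bash
cat > l.py <<'E'
from look import *
im,dp,c=snap("top"); P=cloud(c,dp)
print("table");[print(*a) for a in caps(P,c)]
print("tray");[print(*a) for a in caps(P,c,.016,.042,(.375,.522,-.253,-.1))]
s=robot.read_state(); print(s["t"],s["tool_pos"].round(4))
E
python3 l.py
```

```text
table
[332.1 234.7] [ 0.5296 -0.0009] 0.027
[468.3 233.8] [ 0.5339 -0.3663] 0.029
[337.6 274. ] [ 0.4242 -0.0163] 0.027
tray
[416.5 247.2] [ 0.4968 -0.2264] 0.034
[402.8 266.4] [ 0.4453 -0.1897] 0.035
[414.7 286.4] [ 0.3927 -0.2208] 0.035
3.8667 [ 0.4728 -0.4026  0.1034]
```

arm_command:
  targets:
    - {"x": 0, "y": 0, "z": -0.08, "rx": 0, "ry": 0, "rz": 0, "claw": 95}
    - {"x": 0, "y": 0, "z": -0.14, "rx": 0, "ry": 0, "rz": 0, "claw": 95}
    - {"x": 0, "y": 0, "z": -0.174, "rx": 0, "ry": 0, "rz": 0, "claw": 95}
    - {"x": 0, "y": 0, "z": -0.174, "rx": 0, "ry": 0, "rz": 0, "claw": 95}
    - {"x": 0, "y": 0, "z": -0.174, "rx": 0, "ry": 0, "rz": 0, "claw": 255}
    - {"x": 0, "y": 0, "z": -0.174, "rx": 0, "ry": 0, "rz": 0, "claw": 255}
    - {"x": 0, "y": 0, "z": -0.174, "rx": 0, "ry": 0, "rz": 0, "claw": 255}
    - {"x": 0, "y": 0, "z": -0.174, "rx": 0, "ry": 0, "rz": 0, "claw": 255}

```text
t: 4.53
tool_pos: [0.4763, -0.404, 0.0224]
orientation: [3.139, 0.0, 0.004]
force: [0.3, 0.4, 0.5]
opening: 0.0361
gripper_force: 0.0
```

arm_command:
  targets:
    - {"x": 0, "y": 0, "z": 0.06, "rx": 0, "ry": 0, "rz": 0, "claw": 255}
    - {"x": 0, "y": 0, "z": 0.14, "rx": 0, "ry": 0, "rz": 0, "claw": 255}
    - {"x": 0, "y": 0, "z": 0.22, "rx": 0, "ry": 0, "rz": 0, "claw": 255}
    - {"x": 0.01, "y": 0.06, "z": 0.26, "rx": 0, "ry": 0, "rz": 0, "claw": 255}
    - {"x": 0.043, "y": 0.478, "z": 0.26, "rx": 0, "ry": 0, "rz": 0, "claw": 255}
    - {"x": 0.043, "y": 0.478, "z": 0.26, "rx": 0, "ry": 0, "rz": 0, "claw": 255}
    - {"x": 0.043, "y": 0.478, "z": 0.26, "rx": 0, "ry": 0, "rz": 0, "claw": 255}
    - {"x": 0.043, "y": 0.478, "z": 0.26, "rx": 0, "ry": 0, "rz": 0, "claw": 255}
    - {"x": 0.043, "y": 0.478, "z": 0.26, "rx": 0, "ry": 0, "rz": 0, "claw": 255}
    - {"x": 0.043, "y": 0.478, "z": 0.26, "rx": 0, "ry": 0, "rz": 0, "claw": 255}

```text
t: 5.37
tool_pos: [0.4971, -0.1577, 0.1509]
orientation: [-3.14, -0.007, -0.003]
force: [-1.1, 0.2, 0.2]
opening: 0.0007
gripper_force: 0.0
```

arm_command:
  targets:
    - {"x": 0, "y": 0, "z": -0.06, "rx": 0, "ry": 0, "rz": 0, "claw": 255}
    - {"x": 0, "y": 0, "z": -0.13, "rx": 0, "ry": 0, "rz": 0, "claw": 255}
    - {"x": 0, "y": 0, "z": -0.19, "rx": 0, "ry": 0, "rz": 0, "claw": 255}
    - {"x": 0, "y": 0, "z": -0.22, "rx": 0, "ry": 0, "rz": 0, "claw": 255}
    - {"x": 0, "y": 0, "z": -0.23, "rx": 0, "ry": 0, "rz": 0, "claw": 255}
    - {"x": 0, "y": 0, "z": -0.23, "rx": 0, "ry": 0, "rz": 0, "claw": 255}
    - {"x": 0, "y": 0, "z": -0.23, "rx": 0, "ry": 0, "rz": 0, "claw": 122}
    - {"x": 0, "y": 0, "z": -0.23, "rx": 0, "ry": 0, "rz": 0, "claw": 122}
    - {"x": 0, "y": 0, "z": -0.23, "rx": 0, "ry": 0, "rz": 0, "claw": 122}

```text
t: 6.12
tool_pos: [0.4979, -0.1646, 0.0367]
orientation: [3.14, -0.0, 0.005]
force: [-0.3, 0.7, -0.1]
opening: 0.0163
gripper_force: 0.0
```

arm_command:
  targets:
    - {"x": 0, "y": 0, "z": 0.08, "rx": 0, "ry": 0, "rz": 0, "claw": 95}
    - {"x": 0, "y": 0, "z": 0.16, "rx": 0, "ry": 0, "rz": 0, "claw": 95}
    - {"x": 0, "y": -0.05, "z": 0.23, "rx": 0, "ry": 0, "rz": 0, "claw": 95}
    - {"x": -0.043, "y": -0.3, "z": 0.23, "rx": 0, "ry": 0, "rz": 0, "claw": 95}
    - {"x": -0.043, "y": -0.3, "z": 0.23, "rx": 0, "ry": 0, "rz": 0, "claw": 95}
    - {"x": -0.043, "y": -0.3, "z": 0.23, "rx": 0, "ry": 0, "rz": 0, "claw": 95}
    - {"x": -0.043, "y": -0.3, "z": 0.23, "rx": 0, "ry": 0, "rz": 0, "claw": 95}

```text
t: 6.7
tool_pos: [0.4739, -0.3207, 0.152]
orientation: [3.136, -0.007, 0.004]
force: [0.8, -0.1, -0.5]
opening: 0.0574
gripper_force: 0.0
```

```bash
python3 l.py
```

```text
table
[331.9 234.8] [ 5.293e-01 -4.000e-04] 0.028
[337.7 274. ] [ 0.4242 -0.0166] 0.03
tray
[416.5 247.2] [ 0.4966 -0.2263] 0.036
[402.8 266.5] [ 0.4452 -0.1896] 0.035
[415.  286.4] [ 0.3927 -0.2214] 0.036
6.75 [ 0.4743 -0.3182  0.1514]
```

arm_command:
  targets:
    - {"x": 0, "y": -0.09, "z": 0, "rx": 0, "ry": 0, "rz": 0, "claw": 90}
    - {"x": 0, "y": -0.178, "z": 0, "rx": 0, "ry": 0, "rz": 0, "claw": 90}
    - {"x": 0, "y": -0.178, "z": 0, "rx": 0, "ry": 0, "rz": 0, "claw": 90}
    - {"x": 0, "y": -0.178, "z": -0.08, "rx": 0, "ry": 0, "rz": 0, "claw": 90}
    - {"x": 0, "y": -0.178, "z": -0.16, "rx": 0, "ry": 0, "rz": 0, "claw": 90}
    - {"x": 0, "y": -0.178, "z": -0.23, "rx": 0, "ry": 0, "rz": 0, "claw": 90}
    - {"x": 0, "y": -0.178, "z": -0.26, "rx": 0, "ry": 0, "rz": 0, "claw": 90}
    - {"x": 0, "y": -0.178, "z": -0.26, "rx": 0, "ry": 0, "rz": 0, "claw": 90}
    - {"x": 0, "y": -0.178, "z": -0.26, "rx": 0, "ry": 0, "rz": 0, "claw": 255}
    - {"x": 0, "y": -0.178, "z": -0.26, "rx": 0, "ry": 0, "rz": 0, "claw": 255}

```text
t: 7.58
tool_pos: [0.4757, -0.4023, 0.0205]
orientation: [3.141, 0.001, 0.001]
force: [-0.1, 0.2, 0.9]
opening: 0.0508
gripper_force: 0.0
```

arm_command:
  targets:
    - {"x": 0, "y": 0, "z": 0, "rx": 0, "ry": 0, "rz": 0, "claw": 255}
    - {"x": 0, "y": 0, "z": 0, "rx": 0, "ry": 0, "rz": 0, "claw": 255}
    - {"x": 0, "y": 0, "z": 0, "rx": 0, "ry": 0, "rz": 0, "claw": 255}
    - {"x": 0, "y": 0, "z": 0, "rx": 0, "ry": 0, "rz": 0, "claw": 255}
    - {"x": 0, "y": 0, "z": 0, "rx": 0, "ry": 0, "rz": 0, "claw": 255}
    - {"x": 0, "y": 0, "z": 0.06, "rx": 0, "ry": 0, "rz": 0, "claw": 255}
    - {"x": 0, "y": 0, "z": 0.14, "rx": 0, "ry": 0, "rz": 0, "claw": 255}
    - {"x": 0, "y": 0, "z": 0.26, "rx": 0, "ry": 0, "rz": 0, "claw": 255}
    - {"x": 0, "y": 0, "z": 0.26, "rx": 0, "ry": 0, "rz": 0, "claw": 255}

```text
t: 8.33
tool_pos: [0.4765, -0.4046, 0.1559]
orientation: [3.137, -0.001, 0.008]
force: [1.1, -0.6, 1.1]
opening: 0.0309
gripper_force: 7.5
```

arm_command:
  targets:
    - {"x": 0.043, "y": 0.478, "z": 0, "rx": 0, "ry": 0, "rz": 0, "claw": 255}
    - {"x": 0.043, "y": 0.478, "z": 0, "rx": 0, "ry": 0, "rz": 0, "claw": 255}
    - {"x": 0.043, "y": 0.478, "z": 0, "rx": 0, "ry": 0, "rz": 0, "claw": 255}
    - {"x": 0.043, "y": 0.478, "z": 0, "rx": 0, "ry": 0, "rz": 0, "claw": 255}
    - {"x": 0.043, "y": 0.478, "z": 0, "rx": 0, "ry": 0, "rz": 0, "claw": 255}
    - {"x": 0.043, "y": 0.478, "z": 0, "rx": 0, "ry": 0, "rz": 0, "claw": 255}
    - {"x": 0.043, "y": 0.478, "z": -0.06, "rx": 0, "ry": 0, "rz": 0, "claw": 255}
    - {"x": 0.043, "y": 0.478, "z": -0.13, "rx": 0, "ry": 0, "rz": 0, "claw": 255}
    - {"x": 0.043, "y": 0.478, "z": -0.19, "rx": 0, "ry": 0, "rz": 0, "claw": 255}
    - {"x": 0.043, "y": 0.478, "z": -0.22, "rx": 0, "ry": 0, "rz": 0, "claw": 255}

```text
t: 9.17
tool_pos: [0.4939, -0.1624, 0.0357]
orientation: [-3.14, -0.001, 0.007]
force: [-0.4, 1.4, 0.4]
opening: 0.031
gripper_force: 7.5
```

arm_command:
  targets:
    - {"x": 0, "y": 0, "z": -0.01, "rx": 0, "ry": 0, "rz": 0, "claw": 255}
    - {"x": 0, "y": 0, "z": -0.01, "rx": 0, "ry": 0, "rz": 0, "claw": 255}
    - {"x": 0, "y": 0, "z": -0.01, "rx": 0, "ry": 0, "rz": 0, "claw": 122}
    - {"x": 0, "y": 0, "z": -0.01, "rx": 0, "ry": 0, "rz": 0, "claw": 122}
    - {"x": 0, "y": 0, "z": -0.01, "rx": 0, "ry": 0, "rz": 0, "claw": 122}
    - {"x": 0, "y": 0, "z": -0.01, "rx": 0, "ry": 0, "rz": 0, "claw": 122}
    - {"x": 0, "y": 0, "z": 0.07, "rx": 0, "ry": 0, "rz": 0, "claw": 122}
    - {"x": 0, "y": 0, "z": 0.15, "rx": 0, "ry": 0, "rz": 0, "claw": 90}
    - {"x": 0, "y": 0, "z": 0.22, "rx": 0, "ry": 0, "rz": 0, "claw": 90}
    - {"x": 0, "y": 0, "z": 0.22, "rx": 0, "ry": 0, "rz": 0, "claw": 90}

```text
t: 10.0
tool_pos: [0.5009, -0.1659, 0.1589]
orientation: [3.136, -0.0, 0.019]
force: [0.9, -0.8, 0.8]
opening: 0.0596
gripper_force: 0.0
```

```bash
python3 l.py
```

```text
table
[331.8 234.9] [ 5.292e-01 -1.000e-04] 0.028
[390.8 259.1] [ 0.465  -0.1585] 0.016
[337.8 274. ] [ 0.4243 -0.0168] 0.03
tray
[402.6 266.6] [ 0.445  -0.1891] 0.035
[414.7 286.6] [ 0.3922 -0.2207] 0.036
10.05 [ 0.4997 -0.1654  0.1554]
```

arm_command:
  targets:
    - {"x": 0.066, "y": -0.407, "z": 0, "rx": 0, "ry": 0, "rz": 0, "claw": 90}
    - {"x": 0.066, "y": -0.407, "z": 0, "rx": 0, "ry": 0, "rz": 0, "claw": 90}
    - {"x": 0.066, "y": -0.407, "z": 0, "rx": 0, "ry": 0, "rz": 0, "claw": 90}
    - {"x": 0.066, "y": -0.407, "z": 0, "rx": 0, "ry": 0, "rz": 0, "claw": 90}
    - {"x": 0.066, "y": -0.407, "z": 0, "rx": 0, "ry": 0, "rz": 0, "claw": 90}
    - {"x": 0.066, "y": -0.407, "z": -0.05, "rx": 0, "ry": 0, "rz": 0, "claw": 90}
    - {"x": 0.066, "y": -0.407, "z": -0.12, "rx": 0, "ry": 0, "rz": 0, "claw": 90}
    - {"x": 0.066, "y": -0.407, "z": -0.2, "rx": 0, "ry": 0, "rz": 0, "claw": 90}
    - {"x": 0.066, "y": -0.407, "z": -0.25, "rx": 0, "ry": 0, "rz": 0, "claw": 90}
    - {"x": 0.066, "y": -0.407, "z": -0.26, "rx": 0, "ry": 0, "rz": 0, "claw": 90}

```text
t: 10.88
tool_pos: [0.5273, -0.3662, 0.0145]
orientation: [-3.139, 0.001, 0.006]
force: [0.2, 0.2, 0.9]
opening: 0.0604
gripper_force: 0.0
```

arm_command:
  targets:
    - {"x": 0, "y": 0, "z": 0, "rx": 0, "ry": 0, "rz": 0, "claw": 90}
    - {"x": 0, "y": 0, "z": 0, "rx": 0, "ry": 0, "rz": 0, "claw": 255}
    - {"x": 0, "y": 0, "z": 0, "rx": 0, "ry": 0, "rz": 0, "claw": 255}
    - {"x": 0, "y": 0, "z": 0, "rx": 0, "ry": 0, "rz": 0, "claw": 255}
    - {"x": 0, "y": 0, "z": 0, "rx": 0, "ry": 0, "rz": 0, "claw": 255}
    - {"x": 0, "y": 0, "z": 0, "rx": 0, "ry": 0, "rz": 0, "claw": 255}
    - {"x": 0, "y": 0, "z": 0, "rx": 0, "ry": 0, "rz": 0, "claw": 255}
    - {"x": 0, "y": 0, "z": 0, "rx": 0, "ry": 0, "rz": 0, "claw": 255}
    - {"x": 0, "y": 0, "z": 0, "rx": 0, "ry": 0, "rz": 0, "claw": 255}

```text
t: 11.63
tool_pos: [0.5297, -0.3676, 0.0202]
orientation: [3.141, -0.0, 0.001]
force: [-0.2, 0.7, 3.3]
opening: 0.0312
gripper_force: 8.0
```

arm_command:
  targets:
    - {"x": 0, "y": 0, "z": 0.06, "rx": 0, "ry": 0, "rz": 0, "claw": 255}
    - {"x": 0, "y": 0, "z": 0.14, "rx": 0, "ry": 0, "rz": 0, "claw": 255}
    - {"x": 0, "y": 0, "z": 0.22, "rx": 0, "ry": 0, "rz": 0, "claw": 255}
    - {"x": 0, "y": 0, "z": 0.26, "rx": 0, "ry": 0, "rz": 0, "claw": 255}
    - {"x": 0, "y": 0, "z": 0.26, "rx": 0, "ry": 0, "rz": 0, "claw": 255}

```text
t: 12.05
tool_pos: [0.5324, -0.3698, 0.1573]
orientation: [3.135, -0.0, 0.013]
force: [-0.0, -0.1, 1.2]
opening: 0.0311
gripper_force: 7.4
```

arm_command:
  targets:
    - {"x": -0.12, "y": 0.467, "z": 0, "rx": 0, "ry": 0, "rz": 0, "claw": 255}
    - {"x": -0.12, "y": 0.467, "z": 0, "rx": 0, "ry": 0, "rz": 0, "claw": 255}
    - {"x": -0.12, "y": 0.467, "z": 0, "rx": 0, "ry": 0, "rz": 0, "claw": 255}
    - {"x": -0.12, "y": 0.467, "z": 0, "rx": 0, "ry": 0, "rz": 0, "claw": 255}
    - {"x": -0.12, "y": 0.467, "z": 0, "rx": 0, "ry": 0, "rz": 0, "claw": 255}
    - {"x": -0.12, "y": 0.467, "z": 0, "rx": 0, "ry": 0, "rz": 0, "claw": 255}
    - {"x": -0.12, "y": 0.467, "z": -0.06, "rx": 0, "ry": 0, "rz": 0, "claw": 255}
    - {"x": -0.12, "y": 0.467, "z": -0.13, "rx": 0, "ry": 0, "rz": 0, "claw": 255}
    - {"x": -0.12, "y": 0.467, "z": -0.19, "rx": 0, "ry": 0, "rz": 0, "claw": 255}
    - {"x": -0.12, "y": 0.467, "z": -0.22, "rx": 0, "ry": 0, "rz": 0, "claw": 255}

```text
t: 12.88
tool_pos: [0.4663, -0.1323, 0.0351]
orientation: [-3.14, -0.001, 0.008]
force: [-0.2, -0.3, -0.5]
opening: 0.0311
gripper_force: 7.4
```

arm_command:
  targets:
    - {"x": 0, "y": 0, "z": -0.01, "rx": 0, "ry": 0, "rz": 0, "claw": 255}
    - {"x": 0, "y": 0, "z": -0.01, "rx": 0, "ry": 0, "rz": 0, "claw": 255}
    - {"x": 0, "y": 0, "z": -0.01, "rx": 0, "ry": 0, "rz": 0, "claw": 122}
    - {"x": 0, "y": 0, "z": -0.01, "rx": 0, "ry": 0, "rz": 0, "claw": 122}
    - {"x": 0, "y": 0, "z": -0.01, "rx": 0, "ry": 0, "rz": 0, "claw": 122}
    - {"x": 0, "y": 0, "z": -0.01, "rx": 0, "ry": 0, "rz": 0, "claw": 122}
    - {"x": 0, "y": 0, "z": 0.07, "rx": 0, "ry": 0, "rz": 0, "claw": 122}
    - {"x": 0, "y": 0, "z": 0.15, "rx": 0, "ry": 0, "rz": 0, "claw": 90}
    - {"x": 0, "y": 0, "z": 0.22, "rx": 0, "ry": 0, "rz": 0, "claw": 90}
    - {"x": 0, "y": 0, "z": 0.22, "rx": 0, "ry": 0, "rz": 0, "claw": 90}

```text
t: 13.72
tool_pos: [0.4741, -0.1357, 0.1589]
orientation: [3.136, -0.0, 0.02]
force: [1.7, -0.4, 0.9]
opening: 0.0594
gripper_force: 0.0
```

```bash
python3 l.py
```

```text
table
[332.  234.8] [ 0.5293 -0.0007] 0.028
[337.6 273.9] [ 0.4245 -0.0163] 0.027
tray
[413.1 285.5] [ 0.3949 -0.2164] 0.034
13.7667 [ 0.4729 -0.1353  0.1555]
```

arm_command:
  targets:
    - {"x": 0.119, "y": 0.265, "z": 0, "rx": 0, "ry": 0, "rz": 0, "claw": 90}
    - {"x": 0.119, "y": 0.265, "z": 0, "rx": 0, "ry": 0, "rz": 0, "claw": 90}
    - {"x": 0.119, "y": 0.265, "z": 0, "rx": 0, "ry": 0, "rz": 0, "claw": 90}
    - {"x": 0.119, "y": 0.265, "z": 0, "rx": 0, "ry": 0, "rz": 0, "claw": 90}
    - {"x": 0.119, "y": 0.265, "z": -0.06, "rx": 0, "ry": 0, "rz": 0, "claw": 90}
    - {"x": 0.119, "y": 0.265, "z": -0.12, "rx": 0, "ry": 0, "rz": 0, "claw": 90}
    - {"x": 0.119, "y": 0.265, "z": -0.19, "rx": 0, "ry": 0, "rz": 0, "claw": 90}
    - {"x": 0.119, "y": 0.265, "z": -0.24, "rx": 0, "ry": 0, "rz": 0, "claw": 90}
    - {"x": 0.119, "y": 0.265, "z": -0.26, "rx": 0, "ry": 0, "rz": 0, "claw": 90}
    - {"x": 0.119, "y": 0.265, "z": -0.26, "rx": 0, "ry": 0, "rz": 0, "claw": 90}

```text
t: 14.6
tool_pos: [0.5266, -0.0012, 0.0168]
orientation: [-3.141, 0.0, 0.008]
force: [0.3, -0.5, 0.3]
opening: 0.0601
gripper_force: 0.0
```

arm_command:
  targets:
    - {"x": 0, "y": 0, "z": 0, "rx": 0, "ry": 0, "rz": 0, "claw": 255}
    - {"x": 0, "y": 0, "z": 0, "rx": 0, "ry": 0, "rz": 0, "claw": 255}
    - {"x": 0, "y": 0, "z": 0, "rx": 0, "ry": 0, "rz": 0, "claw": 255}
    - {"x": 0, "y": 0, "z": 0, "rx": 0, "ry": 0, "rz": 0, "claw": 255}
    - {"x": 0, "y": 0, "z": 0, "rx": 0, "ry": 0, "rz": 0, "claw": 255}
    - {"x": 0, "y": 0, "z": 0, "rx": 0, "ry": 0, "rz": 0, "claw": 255}
    - {"x": 0, "y": 0, "z": 0, "rx": 0, "ry": 0, "rz": 0, "claw": 255}
    - {"x": 0, "y": 0, "z": 0, "rx": 0, "ry": 0, "rz": 0, "claw": 255}

```text
t: 15.27
tool_pos: [0.5295, -0.0015, 0.0203]
orientation: [3.141, -0.0, 0.002]
force: [-0.3, -0.9, 3.9]
opening: 0.0308
gripper_force: 8.2
```

arm_command:
  targets:
    - {"x": 0, "y": 0, "z": 0.06, "rx": 0, "ry": 0, "rz": 0, "claw": 255}
    - {"x": 0, "y": 0, "z": 0.14, "rx": 0, "ry": 0, "rz": 0, "claw": 255}
    - {"x": 0, "y": 0, "z": 0.22, "rx": 0, "ry": 0, "rz": 0, "claw": 255}
    - {"x": 0, "y": 0, "z": 0.26, "rx": 0, "ry": 0, "rz": 0, "claw": 255}
    - {"x": 0, "y": 0, "z": 0.26, "rx": 0, "ry": 0, "rz": 0, "claw": 255}

```text
t: 15.68
tool_pos: [0.5324, -0.0017, 0.1561]
orientation: [3.141, -0.0, 0.015]
force: [0.7, 0.5, 0.5]
opening: 0.0309
gripper_force: 7.4
```

```bash
python3 l.py; python3 -c "
from h import *
snap('top','top1')"
```

```text
table
[337.8 273.9] [ 0.4246 -0.0168] 0.029
tray
[409.5 245. ] [ 0.5026 -0.2076] 0.035
[392.4 247.4] [ 0.4959 -0.162 ] 0.034
[381.  257.1] [ 0.4699 -0.1318] 0.036
[402.7 266.5] [ 0.445  -0.1892] 0.036
[414.8 286.3] [ 0.3929 -0.2208] 0.037
15.7333 [ 0.531  -0.0015  0.1529]
```

arm_command:
  targets:
    - {"x": -0.267, "y": -0.325, "z": 0, "rx": 0, "ry": 0, "rz": 0, "claw": 255}
    - {"x": -0.267, "y": -0.325, "z": 0, "rx": 0, "ry": 0, "rz": 0, "claw": 255}
    - {"x": -0.267, "y": -0.325, "z": 0, "rx": 0, "ry": 0, "rz": 0, "claw": 255}
    - {"x": -0.267, "y": -0.325, "z": 0, "rx": 0, "ry": 0, "rz": 0, "claw": 255}
    - {"x": -0.267, "y": -0.325, "z": 0, "rx": 0, "ry": 0, "rz": 0, "claw": 255}
    - {"x": -0.267, "y": -0.325, "z": 0, "rx": 0, "ry": 0, "rz": 0, "claw": 255}
    - {"x": -0.267, "y": -0.325, "z": -0.06, "rx": 0, "ry": 0, "rz": 0, "claw": 255}
    - {"x": -0.267, "y": -0.325, "z": -0.13, "rx": 0, "ry": 0, "rz": 0, "claw": 255}
    - {"x": -0.267, "y": -0.325, "z": -0.19, "rx": 0, "ry": 0, "rz": 0, "claw": 255}
    - {"x": -0.267, "y": -0.325, "z": -0.22, "rx": 0, "ry": 0, "rz": 0, "claw": 255}

```text
t: 16.62
tool_pos: [0.3913, -0.1617, 0.0338]
orientation: [-3.137, 0.001, 0.011]
force: [-0.1, -0.5, -0.3]
opening: 0.0311
gripper_force: 7.4
```

arm_command:
  targets:
    - {"x": 0, "y": 0, "z": -0.01, "rx": 0, "ry": 0, "rz": 0, "claw": 255}
    - {"x": 0, "y": 0, "z": -0.01, "rx": 0, "ry": 0, "rz": 0, "claw": 255}
    - {"x": 0, "y": 0, "z": -0.01, "rx": 0, "ry": 0, "rz": 0, "claw": 122}
    - {"x": 0, "y": 0, "z": -0.01, "rx": 0, "ry": 0, "rz": 0, "claw": 122}
    - {"x": 0, "y": 0, "z": -0.01, "rx": 0, "ry": 0, "rz": 0, "claw": 122}
    - {"x": 0, "y": 0, "z": -0.01, "rx": 0, "ry": 0, "rz": 0, "claw": 122}
    - {"x": 0, "y": 0, "z": 0.07, "rx": 0, "ry": 0, "rz": 0, "claw": 122}
    - {"x": 0, "y": 0, "z": 0.15, "rx": 0, "ry": 0, "rz": 0, "claw": 90}
    - {"x": 0, "y": 0, "z": 0.22, "rx": 0, "ry": 0, "rz": 0, "claw": 90}
    - {"x": 0, "y": 0, "z": 0.22, "rx": 0, "ry": 0, "rz": 0, "claw": 90}

```text
t: 17.45
tool_pos: [0.3997, -0.1662, 0.1585]
orientation: [3.135, -0.0, 0.018]
force: [1.0, -0.4, 0.6]
opening: 0.0595
gripper_force: 0.0
```

```bash
python3 l.py
```

```text
table
[337.8 274. ] [ 0.4244 -0.0167] 0.028
tray
[410.2 243. ] [ 0.5077 -0.2096] 0.034
[392.4 247.3] [ 0.496  -0.1622] 0.035
[381.1 257.1] [ 0.4697 -0.132 ] 0.034
17.5 [ 0.3986 -0.1656  0.1551]
```

arm_command:
  targets:
    - {"x": 0.057, "y": 0.293, "z": 0, "rx": 0, "ry": 0, "rz": 0, "claw": 90}
    - {"x": 0.057, "y": 0.293, "z": 0, "rx": 0, "ry": 0, "rz": 0, "claw": 90}
    - {"x": 0.057, "y": 0.293, "z": 0, "rx": 0, "ry": 0, "rz": 0, "claw": 90}
    - {"x": 0.057, "y": 0.293, "z": 0, "rx": 0, "ry": 0, "rz": 0, "claw": 90}
    - {"x": 0.057, "y": 0.293, "z": -0.06, "rx": 0, "ry": 0, "rz": 0, "claw": 90}
    - {"x": 0.057, "y": 0.293, "z": -0.12, "rx": 0, "ry": 0, "rz": 0, "claw": 90}
    - {"x": 0.057, "y": 0.293, "z": -0.19, "rx": 0, "ry": 0, "rz": 0, "claw": 90}
    - {"x": 0.057, "y": 0.293, "z": -0.24, "rx": 0, "ry": 0, "rz": 0, "claw": 90}
    - {"x": 0.057, "y": 0.293, "z": -0.26, "rx": 0, "ry": 0, "rz": 0, "claw": 90}
    - {"x": 0.057, "y": 0.293, "z": -0.26, "rx": 0, "ry": 0, "rz": 0, "claw": 90}

```text
t: 18.33
tool_pos: [0.4212, -0.0169, 0.0168]
orientation: [-3.141, 0.0, 0.009]
force: [-0.5, 0.1, 0.4]
opening: 0.0601
gripper_force: 0.0
```

arm_command:
  targets:
    - {"x": 0, "y": 0, "z": 0, "rx": 0, "ry": 0, "rz": 0, "claw": 255}
    - {"x": 0, "y": 0, "z": 0, "rx": 0, "ry": 0, "rz": 0, "claw": 255}
    - {"x": 0, "y": 0, "z": 0, "rx": 0, "ry": 0, "rz": 0, "claw": 255}
    - {"x": 0, "y": 0, "z": 0, "rx": 0, "ry": 0, "rz": 0, "claw": 255}
    - {"x": 0, "y": 0, "z": 0, "rx": 0, "ry": 0, "rz": 0, "claw": 255}
    - {"x": 0, "y": 0, "z": 0, "rx": 0, "ry": 0, "rz": 0, "claw": 255}
    - {"x": 0, "y": 0, "z": 0, "rx": 0, "ry": 0, "rz": 0, "claw": 255}
    - {"x": 0, "y": 0, "z": 0, "rx": 0, "ry": 0, "rz": 0, "claw": 255}

```text
t: 19.0
tool_pos: [0.4248, -0.0176, 0.0205]
orientation: [3.141, -0.0, 0.003]
force: [0.4, -0.7, 6.8]
opening: 0.0305
gripper_force: 8.5
```

arm_command:
  targets:
    - {"x": 0, "y": 0, "z": 0.06, "rx": 0, "ry": 0, "rz": 0, "claw": 255}
    - {"x": 0, "y": 0, "z": 0.14, "rx": 0, "ry": 0, "rz": 0, "claw": 255}
    - {"x": 0, "y": 0, "z": 0.22, "rx": 0, "ry": 0, "rz": 0, "claw": 255}
    - {"x": 0, "y": 0, "z": 0.26, "rx": 0, "ry": 0, "rz": 0, "claw": 255}
    - {"x": 0, "y": 0, "z": 0.26, "rx": 0, "ry": 0, "rz": 0, "claw": 255}

```text
t: 19.42
tool_pos: [0.4272, -0.0179, 0.1554]
orientation: [3.14, -0.0, 0.014]
force: [1.0, -0.1, 0.6]
opening: 0.0302
gripper_force: 7.3
```

```bash
python3 l.py; python3 -c "
from h import *
im,dp,c=snap('top'); cv2.imwrite('pics/top2.png',cv2.resize(cv2.cvtColor(im[140:320,160:540],cv2.COLOR_RGB2BGR),None,fx=2.1,fy=2.1))"
```

```text
table
tray
[409.3 245. ] [ 0.5026 -0.2071] 0.036
[392.4 247.3] [ 0.4961 -0.162 ] 0.035
[382.8 256.8] [ 0.4707 -0.1365] 0.038
[402.9 266.5] [ 0.4452 -0.1898] 0.035
[392.3 285.5] [ 0.3947 -0.1615] 0.036
[414.9 286.5] [ 0.3924 -0.2212] 0.038
19.4667 [ 0.4258 -0.0176  0.1525]
```

View pics/top2.png

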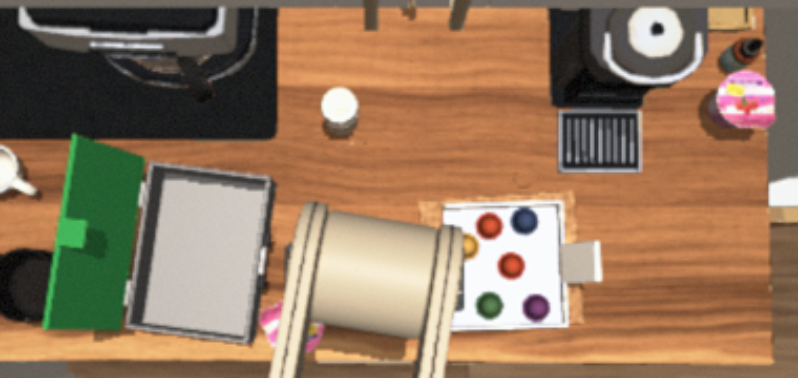

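The view shows the red, blue, gold, red, green and purple capsules all on the tray (crop 440–560, 200–325), and the gripper is holding the silver one. Next I place silver, lift clear and re-measure the tray and bin.

arm_command:
  targets:
    - {"x": 0.007, "y": -0.233, "z": 0, "rx": 0, "ry": 0, "rz": 0, "claw": 255}
    - {"x": 0.007, "y": -0.233, "z": 0, "rx": 0, "ry": 0, "rz": 0, "claw": 255}
    - {"x": 0.007, "y": -0.233, "z": 0, "rx": 0, "ry": 0, "rz": 0, "claw": 255}
    - {"x": 0.007, "y": -0.233, "z": 0, "rx": 0, "ry": 0, "rz": 0, "claw": 255}
    - {"x": 0.007, "y": -0.233, "z": -0.06, "rx": 0, "ry": 0, "rz": 0, "claw": 255}
    - {"x": 0.007, "y": -0.233, "z": -0.13, "rx": 0, "ry": 0, "rz": 0, "claw": 255}
    - {"x": 0.007, "y": -0.233, "z": -0.19, "rx": 0, "ry": 0, "rz": 0, "claw": 255}
    - {"x": 0.007, "y": -0.233, "z": -0.22, "rx": 0, "ry": 0, "rz": 0, "claw": 255}
    - {"x": 0.007, "y": -0.233, "z": -0.23, "rx": 0, "ry": 0, "rz": 0, "claw": 255}
    - {"x": 0.007, "y": -0.233, "z": -0.23, "rx": 0, "ry": 0, "rz": 0, "claw": 255}

```text
t: 20.35
tool_pos: [0.4247, -0.1324, 0.0316]
orientation: [-3.139, 0.0, 0.009]
force: [0.3, -0.3, -0.3]
opening: 0.0303
gripper_force: 7.3
```

arm_command:
  targets:
    - {"x": 0, "y": 0, "z": 0, "rx": 0, "ry": 0, "rz": 0, "claw": 122}
    - {"x": 0, "y": 0, "z": 0, "rx": 0, "ry": 0, "rz": 0, "claw": 122}
    - {"x": 0, "y": 0, "z": 0, "rx": 0, "ry": 0, "rz": 0, "claw": 122}
    - {"x": 0, "y": 0, "z": 0, "rx": 0, "ry": 0, "rz": 0, "claw": 122}
    - {"x": 0, "y": 0, "z": 0.08, "rx": 0, "ry": 0, "rz": 0, "claw": 122}
    - {"x": 0, "y": 0, "z": 0.16, "rx": 0, "ry": 0, "rz": 0, "claw": 120}
    - {"x": 0, "y": 0, "z": 0.24, "rx": 0, "ry": 0, "rz": 0, "claw": 120}
    - {"x": 0, "y": 0.08, "z": 0.32, "rx": 0, "ry": 0, "rz": 0, "claw": 120}
    - {"x": 0, "y": 0.16, "z": 0.36, "rx": 0, "ry": 0, "rz": 0, "claw": 120}
    - {"x": 0, "y": 0.24, "z": 0.36, "rx": 0, "ry": 0, "rz": 0, "claw": 120}

```text
t: 21.18
tool_pos: [0.4296, -0.028, 0.2182]
orientation: [3.14, -0.005, 0.014]
force: [1.4, 0.7, -0.5]
opening: 0.0488
gripper_force: 0.0
```

```bash
python3 l.py; python3 - <<'E'
from h import *
im,dp,c=snap("top"); P=cloud(c,dp); hsv=cv2.cvtColor(im,cv2.COLOR_RGB2HSV); np.savez("top3.npz",im=im,P=P)
w=np.s_[215:315,350:460]; Q=P[w]; H=hsv[w]
for lo,hi,nm in((.022,.045,"lip"),(.045,.12,"tab")):
    m=(Q[...,2]>lo)&(Q[...,2]<hi)&(H[...,1]<45)&(H[...,2]>120)&(Q[...,1]<-.1); q=Q[m]; print(nm,len(q),q.min(0).round(4),q.max(0).round(4),np.median(q,0).round(4))
m=(H[...,1]<40)&(H[...,2]>150)&(Q[...,2]<.045); n,l,s,ce=cv2.connectedComponentsWithStats(m.astype(np.uint8)); k=1+s[1:,4].argmax(); q=Q[l==k]
print("tray",cv2.minAreaRect((q[:,:2]*1000).astype(np.float32)))
# left/right lips line: pixels with z>.022 and x near ends
for sx in (.371,.525):
    m=(abs(Q[...,0]-sx)<.008)&(Q[...,2]>.02)&(Q[...,2]<.045)&(H[...,1]<45)&(Q[...,1]<-.105); q=Q[m]; 
    if len(q)>5: print("side",sx,len(q),np.polyfit(q[:,1],q[:,0],1), q[:,1].min(),q[:,1].max())
# bin by rim from cleaned saved frame
d=np.load("top0.npz"); P=d["P"]; hs=cv2.cvtColor(d["im"],cv2.COLOR_RGB2HSV); v,u=np.mgrid[:480,:640]
ok=(abs(P[...,2]-.084)<.006)&(hs[...,1]<70)&(u>215)&(u<300)&(v>205)&(v<312)
q=P[ok]; th=np.deg2rad(-7); Rz=np.array([[np.cos(th),-np.sin(th)],[np.sin(th),np.cos(th)]])
b=q[:,:2]@Rz   # coordinates in bin axes
for a in (0,1):
    h,e=np.histogram(b[:,a],bins=np.arange(b[:,a].min(),b[:,a].max()+.004,.004)); print("xy"[a],[(round(float(x),3),int(n)) for x,n in zip(e,h) if n>4])
E
```

```text
table
tray
[409.2 245.1] [ 0.5023 -0.2069] 0.036
[393.4 247.1] [ 0.4966 -0.1647] 0.034
[402.8 266.4] [ 0.4455 -0.1895] 0.035
[392.7 285.4] [ 0.3949 -0.1624] 0.035
[414.8 286.4] [ 0.3928 -0.2209] 0.04
21.2333 [ 0.4294 -0.0202  0.2177]
lip 398 [ 0.367 -0.327  0.022] [ 0.5832 -0.1071  0.0446] [ 0.4598 -0.2489  0.0299]
tab 267 [ 0.4252 -0.2887  0.0453] [ 0.4731 -0.2572  0.0948] [ 0.4503 -0.2729  0.0738]
tray ((448.0805969238281, -185.53463745117188), (162.76702880859375, 154.6284942626953), 2.165208101272583)
side 0.371 94 [-0.04248005  0.36164277] -0.2572988404130714 -0.12825857450053896
side 0.525 122 [-0.02302978  0.51875523] -0.25352274127975416 -0.10706635080118018
x [(0.329, 98), (0.333, 13), (0.337, 6), (0.341, 9), (0.345, 7), (0.349, 7), (0.353, 6), (0.357, 8), (0.361, 7), (0.365, 8), (0.369, 7), (0.373, 9), (0.377, 9), (0.381, 6), (0.385, 6), (0.389, 7), (0.393, 6), (0.397, 10), (0.401, 6), (0.405, 8), (0.409, 5), (0.413, 10), (0.417, 7), (0.421, 7), (0.425, 7), (0.429, 6), (0.433, 11), (0.441, 7), (0.445, 7), (0.449, 10), (0.453, 7), (0.457, 8), (0.461, 7), (0.465, 5), (0.469, 9), (0.473, 5), (0.477, 8), (0.485, 8), (0.489, 6), (0.493, 8), (0.497, 7), (0.501, 7), (0.505, 7), (0.509, 7), (0.513, 5), (0.517, 7), (0.521, 8), (0.525, 36), (0.529, 84)]
y [(0.177, 107), (0.181, 60), (0.185, 7), (0.193, 9), (0.197, 5), (0.201, 7), (0.209, 6), (0.213, 5), (0.217, 6), (0.221, 8), (0.229, 7), (0.237, 9), (0.241, 5), (0.245, 6), (0.249, 8), (0.253, 5), (0.257, 6), (0.261, 6), (0.265, 5), (0.269, 6), (0.273, 7), (0.277, 6), (0.281, 9), (0.289, 8), (0.293, 7), (0.297, 5), (0.301, 7), (0.305, 5), (0.309, 7), (0.317, 8), (0.321, 108), (0.325, 75), (0.329, 5)]
```

arm_command:
  targets:
    - {"x": 0.044, "y": -0.585, "z": 0, "rx": 0.218, "ry": 0, "rz": 0.0175, "claw": 115}
    - {"x": 0.044, "y": -0.585, "z": 0, "rx": 0.218, "ry": 0, "rz": 0.0175, "claw": 115}
    - {"x": 0.044, "y": -0.585, "z": 0, "rx": 0.218, "ry": 0, "rz": 0.0175, "claw": 115}
    - {"x": 0.044, "y": -0.585, "z": 0, "rx": 0.218, "ry": 0, "rz": 0.0175, "claw": 115}
    - {"x": 0.044, "y": -0.585, "z": 0, "rx": 0.218, "ry": 0, "rz": 0.0175, "claw": 115}
    - {"x": 0.044, "y": -0.585, "z": 0, "rx": 0.218, "ry": 0, "rz": 0.0175, "claw": 115}
    - {"x": 0.044, "y": -0.585, "z": 0, "rx": 0.218, "ry": 0, "rz": 0.0175, "claw": 115}
    - {"x": 0.044, "y": -0.585, "z": 0, "rx": 0.218, "ry": 0, "rz": 0.0175, "claw": 115}
    - {"x": 0.044, "y": -0.585, "z": -0.08, "rx": 0.218, "ry": 0, "rz": 0.0175, "claw": 115}
    - {"x": 0.044, "y": -0.585, "z": -0.15, "rx": 0.218, "ry": 0, "rz": 0.0175, "claw": 115}

```text
t: 22.12
tool_pos: [0.4498, -0.3244, 0.1377]
orientation: [-2.71, -0.045, -0.006]
force: [-0.7, 0.6, -0.9]
opening: 0.051
gripper_force: 0.0
```

arm_command:
  targets:
    - {"x": 0, "y": 0, "z": -0.024, "rx": 0, "ry": 0, "rz": 0, "claw": 115}
    - {"x": 0, "y": 0, "z": -0.024, "rx": 0, "ry": 0, "rz": 0, "claw": 115}
    - {"x": 0, "y": 0, "z": -0.024, "rx": 0, "ry": 0, "rz": 0, "claw": 115}
    - {"x": 0, "y": 0, "z": -0.024, "rx": 0, "ry": 0, "rz": 0, "claw": 115}

```text
t: 22.45
tool_pos: [0.4502, -0.3208, 0.1277]
orientation: [-2.707, -0.049, -0.003]
force: [-0.6, -0.4, 0.2]
opening: 0.0509
gripper_force: 0.0
```

```bash
python3 -c "
from h import *
im,dp,c=snap('top'); cv2.imwrite('pics/top4.png',cv2.resize(cv2.cvtColor(im[180:320,320:540],cv2.COLOR_RGB2BGR),None,fx=3,fy=3))
s=robot.read_state(); print(s['q'].round(3),s['tool_pos'].round(4),R.from_rotvec(s['orientation']).as_matrix().round(3))"
```

```text
[-0.887  0.373  1.461  0.265  1.651  0.623] [ 0.4504 -0.3211  0.1281] [[ 0.999  0.035 -0.005]
 [ 0.034 -0.907  0.42 ]
 [ 0.01  -0.419 -0.908]]
```

View pics/top4.png

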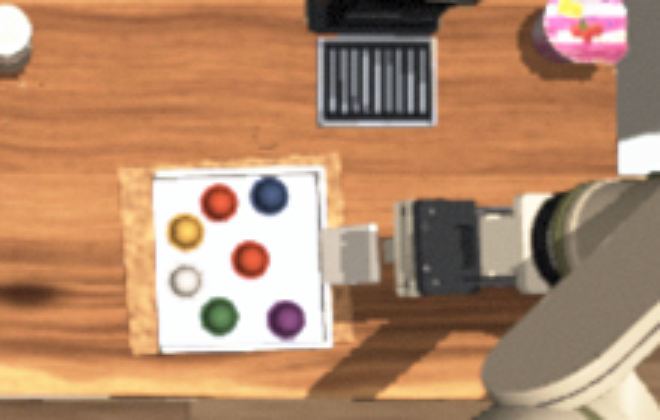

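All seven capsules sit on the tray, and the gripper is beside the tab (crop x≈350). The earlier call fell 15 mm short of its y target, so I correct for that here.

arm_command:
  targets:
    - {"x": 0, "y": 0.031, "z": 0, "rx": 0, "ry": 0, "rz": 0, "claw": 115}
    - {"x": 0, "y": 0.031, "z": 0, "rx": 0, "ry": 0, "rz": 0, "claw": 115}
    - {"x": 0, "y": 0.05, "z": -0.042, "rx": 0, "ry": 0, "rz": 0, "claw": 115}
    - {"x": 0, "y": 0.07, "z": -0.084, "rx": 0, "ry": 0, "rz": 0, "claw": 115}
    - {"x": 0, "y": 0.09, "z": -0.12, "rx": 0, "ry": 0, "rz": 0, "claw": 115}
    - {"x": 0, "y": 0.09, "z": -0.127, "rx": 0, "ry": 0, "rz": 0, "claw": 115}
    - {"x": 0, "y": 0.09, "z": -0.127, "rx": 0, "ry": 0, "rz": 0, "claw": 115}
    - {"x": 0, "y": 0.09, "z": -0.127, "rx": 0, "ry": 0, "rz": 0, "claw": 115}

```text
t: 23.17
tool_pos: [0.4501, -0.2763, 0.0635]
orientation: [-2.707, -0.049, -0.002]
force: [-0.1, -0.0, -0.0]
opening: 0.0508
gripper_force: 0.0
```

```bash
python3 -c "
from h import *
im,dp,c=snap('top'); cv2.imwrite('pics/top5.png',cv2.resize(cv2.cvtColor(im[220:310,370:490],cv2.COLOR_RGB2BGR),None,fx=5,fy=5))
s=robot.read_state(); print(s['tool_pos'].round(4))"
```

```text
[ 0.4504 -0.2767  0.0638]
```

View pics/top5.png

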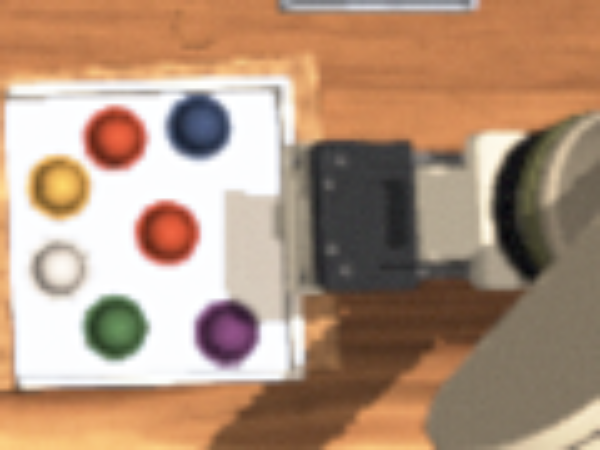

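The fingers straddle the tab and the tray hasn't moved. I close on it.

arm_command:
  targets:
    - {"x": 0, "y": 0, "z": 0, "rx": 0, "ry": 0, "rz": 0, "claw": 255}
    - {"x": 0, "y": 0, "z": 0, "rx": 0, "ry": 0, "rz": 0, "claw": 255}
    - {"x": 0, "y": 0, "z": 0, "rx": 0, "ry": 0, "rz": 0, "claw": 255}
    - {"x": 0, "y": 0, "z": 0, "rx": 0, "ry": 0, "rz": 0, "claw": 255}
    - {"x": 0, "y": 0, "z": 0, "rx": 0, "ry": 0, "rz": 0, "claw": 255}
    - {"x": 0, "y": 0, "z": 0, "rx": 0, "ry": 0, "rz": 0, "claw": 255}
    - {"x": 0, "y": 0, "z": 0, "rx": 0, "ry": 0, "rz": 0, "claw": 255}
    - {"x": 0, "y": 0, "z": 0, "rx": 0, "ry": 0, "rz": 0, "claw": 255}
    - {"x": 0, "y": 0, "z": 0, "rx": 0, "ry": 0, "rz": 0, "claw": 255}
    - {"x": 0, "y": 0, "z": 0, "rx": 0, "ry": 0, "rz": 0, "claw": 255}
  squeeze: 20

```text
t: 24.05
tool_pos: [0.4494, -0.2743, 0.0623]
orientation: [-2.703, -0.048, 0.0]
force: [-1.2, 3.7, 4.9]
opening: 0.0093
gripper_force: 20.0
```

arm_command:
  targets:
    - {"x": 0, "y": 0, "z": 0, "rx": 0, "ry": 0, "rz": 0, "claw": 255}
    - {"x": 0, "y": 0, "z": 0, "rx": 0, "ry": 0, "rz": 0, "claw": 255}
    - {"x": 0, "y": 0, "z": 0, "rx": 0, "ry": 0, "rz": 0, "claw": 255}
  squeeze: 58

```text
t: 24.3
tool_pos: [0.4494, -0.2743, 0.0623]
orientation: [-2.703, -0.048, 0.0]
force: [-1.8, 3.3, 5.9]
opening: 0.0089
gripper_force: 58.0
```

arm_command:
  targets:
    - {"x": 0, "y": 0, "z": 0.01, "rx": 0, "ry": 0, "rz": 0, "claw": 255}
    - {"x": 0, "y": 0, "z": 0.025, "rx": 0, "ry": 0, "rz": 0, "claw": 255}
    - {"x": 0, "y": 0, "z": 0.04, "rx": 0, "ry": 0, "rz": 0, "claw": 255}
    - {"x": 0, "y": 0, "z": 0.055, "rx": 0, "ry": 0, "rz": 0, "claw": 255}
    - {"x": 0, "y": 0, "z": 0.06, "rx": 0, "ry": 0, "rz": 0, "claw": 255}
    - {"x": 0, "y": 0, "z": 0.06, "rx": 0, "ry": 0, "rz": 0, "claw": 255}
    - {"x": 0, "y": 0, "z": 0.06, "rx": 0, "ry": 0, "rz": 0, "claw": 255}

```text
t: 24.88
tool_pos: [0.4495, -0.2754, 0.0922]
orientation: [-2.706, -0.048, -0.001]
force: [-0.2, -0.4, -2.6]
opening: 0.0092
gripper_force: 58.0
```

```bash
python3 - <<'E'
from h import *
im,dp,c=snap('top','top6'); P=cloud(c,dp); hsv=cv2.cvtColor(im,cv2.COLOR_RGB2HSV)
m=(hsv[...,1]<40)&(hsv[...,2]>190)&(P[...,0]>.37)&(P[...,0]<.53)&(P[...,1]>-.24)&(P[...,1]<-.1)&(P[...,2]>.0)&(P[...,2]<.055)
q=P[m]; A=np.c_[q[:,:2],np.ones(len(q))]; k=np.ones(len(q),bool)
for _ in range(4):
    s=np.linalg.lstsq(A[k],q[k,2],rcond=None)[0]; r=q[:,2]-A@s; k=abs(r)<.005
print("floor plane dz/dx,dz/dy",s[:2].round(3),"z at mid",(s@[.448,-.185,1]).round(4),len(q),k.sum())
s=robot.read_state(); print(s['tool_pos'].round(4),s["force"].round(2),s["wrist_torque"].round(2))
E
```

```text
floor plane dz/dx,dz/dy [0.001 0.003] z at mid 0.0378 1924 1766
[ 0.4493 -0.2751  0.0918] [-0.69 -0.75 -3.74] [-0.63 -0.02  0.06]
```

The tray is 30 mm up and level (floor slope ≤0.003), with grip force 58 N. Now a gentle lift, then the carry to the bin, centred at (0.459, 0.198) with yaw -7°.

arm_command:
  targets:
    - {"x": 0, "y": 0, "z": 0.01, "rx": 0, "ry": 0, "rz": 0, "claw": 255}
    - {"x": 0, "y": 0, "z": 0.034, "rx": 0, "ry": 0, "rz": 0, "claw": 255}
    - {"x": 0, "y": 0, "z": 0.07, "rx": 0, "ry": 0, "rz": 0, "claw": 255}
    - {"x": 0, "y": 0, "z": 0.11, "rx": 0, "ry": 0, "rz": 0, "claw": 255}
    - {"x": 0, "y": 0, "z": 0.146, "rx": 0, "ry": 0, "rz": 0, "claw": 255}
    - {"x": 0, "y": 0, "z": 0.17, "rx": 0, "ry": 0, "rz": 0, "claw": 255}
    - {"x": 0, "y": 0, "z": 0.186, "rx": 0, "ry": 0, "rz": 0, "claw": 255}
    - {"x": 0, "y": 0, "z": 0.192, "rx": 0, "ry": 0, "rz": 0, "claw": 255}
    - {"x": 0, "y": 0, "z": 0.192, "rx": 0, "ry": 0, "rz": 0, "claw": 255}

```text
t: 25.68
tool_pos: [0.4495, -0.2753, 0.1884]
orientation: [-2.706, -0.048, -0.001]
force: [-0.4, -1.0, -2.7]
opening: 0.0085
gripper_force: 58.0
```

arm_command:
  targets:
    - {"x": -0.001, "y": 0.008, "z": 0, "rx": 0, "ry": 0, "rz": -0.002, "claw": 255}
    - {"x": -0.002, "y": 0.024, "z": 0, "rx": 0, "ry": 0, "rz": -0.007, "claw": 255}
    - {"x": -0.003, "y": 0.048, "z": 0, "rx": 0, "ry": 0, "rz": -0.014, "claw": 255}
    - {"x": -0.005, "y": 0.08, "z": 0, "rx": 0, "ry": 0, "rz": -0.024, "claw": 255}
    - {"x": -0.008, "y": 0.12, "z": 0, "rx": 0, "ry": 0, "rz": -0.036, "claw": 255}
    - {"x": -0.011, "y": 0.168, "z": 0, "rx": 0, "ry": 0, "rz": -0.05, "claw": 255}
    - {"x": -0.014, "y": 0.216, "z": 0, "rx": 0, "ry": 0, "rz": -0.064, "claw": 255}
    - {"x": -0.017, "y": 0.264, "z": 0, "rx": 0, "ry": 0, "rz": -0.0785, "claw": 255}
    - {"x": -0.02, "y": 0.312, "z": 0, "rx": 0, "ry": 0, "rz": -0.0785, "claw": 255}
    - {"x": -0.023, "y": 0.36, "z": 0, "rx": 0, "ry": 0, "rz": -0.0785, "claw": 255}

```text
t: 26.52
tool_pos: [0.4367, -0.093, 0.1867]
orientation: [-2.7, 0.166, -0.045]
force: [0.6, 0.7, -3.1]
opening: 0.0086
gripper_force: 58.0
```

arm_command:
  targets:
    - {"x": -0.003, "y": 0.048, "z": 0, "rx": 0, "ry": 0, "rz": 0, "claw": 255}
    - {"x": -0.006, "y": 0.088, "z": 0, "rx": 0, "ry": 0, "rz": 0, "claw": 255}
    - {"x": -0.008, "y": 0.12, "z": 0, "rx": 0, "ry": 0, "rz": 0, "claw": 255}
    - {"x": -0.009, "y": 0.144, "z": 0, "rx": 0, "ry": 0, "rz": 0, "claw": 255}
    - {"x": -0.01, "y": 0.16, "z": 0, "rx": 0, "ry": 0, "rz": 0, "claw": 255}
    - {"x": -0.011, "y": 0.168, "z": 0, "rx": 0, "ry": 0, "rz": 0, "claw": 255}
    - {"x": -0.011, "y": 0.168, "z": 0, "rx": 0, "ry": 0, "rz": 0, "claw": 255}
    - {"x": -0.011, "y": 0.168, "z": 0, "rx": 0, "ry": 0, "rz": 0, "claw": 255}
    - {"x": -0.011, "y": 0.168, "z": 0, "rx": 0, "ry": 0, "rz": 0, "claw": 255}

```text
t: 27.27
tool_pos: [0.4325, -0.0117, 0.1878]
orientation: [-2.702, 0.165, -0.047]
force: [-0.2, -1.0, -3.5]
opening: 0.0084
gripper_force: 58.0
```

```bash
python3 - <<'E'
from h import *
im,dp,c=snap('top'); P=cloud(c,dp)
cv2.imwrite('pics/top7.png',cv2.resize(cv2.cvtColor(im[170:320,160:430],cv2.COLOR_RGB2BGR),None,fx=2.9,fy=2.9))
hsv=cv2.cvtColor(im,cv2.COLOR_RGB2HSV)
m=(hsv[...,1]<40)&(hsv[...,2]>190)&(P[...,2]>.115)&(P[...,2]<.2)&(P[...,0]<.56)&(P[...,0]>.34)&(P[...,1]>-.1)
n,l,s,ce=cv2.connectedComponentsWithStats(m.astype(np.uint8)); k=1+s[1:,4].argmax(); q=P[l==k]
print(cv2.minAreaRect((q[:,:2]*1000).astype(np.float32)),np.median(q[:,2]),q.min(0).round(4),q.max(0).round(4))
s=robot.read_state(); print(s['tool_pos'].round(4),s['q'].round(3),R.from_rotvec(s['orientation']).as_matrix().round(3))
d=np.array([np.sin(np.deg2rad(7)),np.cos(np.deg2rad(7))]); B=np.array([.4586,.1981])
for th in (0,15,25,35,45,52):
    t=np.deg2rad(th); y=-.167*np.cos(t)+.0565*np.sin(t); z=.167*np.sin(t)+.0565*np.cos(t)
    p=B+d*(-.045+y); print(th,p.round(4),round(.108+z,4))
E
```

```text
((443.3341369628906, 79.6667709350586), (150.11451721191406, 159.94009399414062), 83.12480163574219) 0.13409226069938596 [ 0.358  -0.0026  0.1249] [0.5307 0.1631 0.1627]
[ 0.4325 -0.0118  0.1878] [-0.495 -0.259  2.006  0.407  1.557  1.159] [[ 0.992 -0.109  0.059]
 [-0.124 -0.9    0.418]
 [ 0.007 -0.422 -0.907]]
0 [ 0.4328 -0.0123] 0.1645
15 [0.4352 0.0078] 0.2058
25 [0.4376 0.0269] 0.2298
35 [0.4404 0.0498] 0.2501
45 [0.4436 0.0759] 0.266
52 [0.446  0.0956] 0.2744
```

View pics/top7.png

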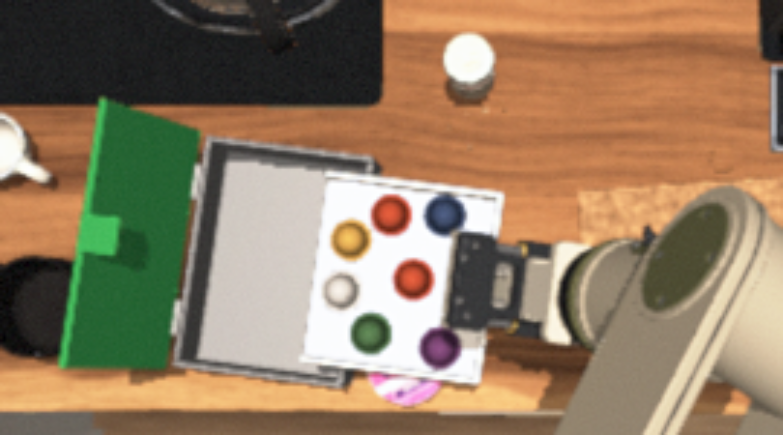

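The tray is level over the bin's near rim (lip at crop x≈315), and its yaw matches the box. All seven capsules are aboard. Next I tip it about the lip.

arm_command:
  targets:
    - {"x": 0.002, "y": 0.013, "z": 0.02, "rx": -0.043, "ry": 0.005, "rz": 0, "claw": 255}
    - {"x": 0.003, "y": 0.027, "z": 0.04, "rx": -0.087, "ry": 0.011, "rz": 0, "claw": 255}
    - {"x": 0.005, "y": 0.04, "z": 0.06, "rx": -0.13, "ry": 0.016, "rz": 0, "claw": 255}
    - {"x": 0.007, "y": 0.059, "z": 0.076, "rx": -0.173, "ry": 0.021, "rz": 0, "claw": 255}
    - {"x": 0.01, "y": 0.078, "z": 0.092, "rx": -0.2165, "ry": 0.0266, "rz": 0, "claw": 255}
    - {"x": 0.012, "y": 0.101, "z": 0.108, "rx": -0.26, "ry": 0.032, "rz": 0, "claw": 255}
    - {"x": 0.015, "y": 0.124, "z": 0.124, "rx": -0.303, "ry": 0.0372, "rz": 0, "claw": 255}
    - {"x": 0.015, "y": 0.124, "z": 0.124, "rx": -0.303, "ry": 0.0372, "rz": 0, "claw": 255}
    - {"x": 0.015, "y": 0.124, "z": 0.124, "rx": -0.303, "ry": 0.0372, "rz": 0, "claw": 255}

```text
t: 28.07
tool_pos: [0.44, 0.0527, 0.2498]
orientation: [2.963, -0.171, -0.006]
force: [0.1, -0.1, -3.7]
opening: 0.0087
gripper_force: 58.0
```

arm_command:
  targets:
    - {"x": 0.003, "y": 0.026, "z": 0.016, "rx": -0.0433, "ry": 0.0053, "rz": 0, "claw": 255}
    - {"x": 0.007, "y": 0.052, "z": 0.032, "rx": -0.0866, "ry": 0.0106, "rz": 0, "claw": 255}
    - {"x": 0.009, "y": 0.075, "z": 0.042, "rx": -0.121, "ry": 0.015, "rz": 0, "claw": 255}
    - {"x": 0.011, "y": 0.092, "z": 0.049, "rx": -0.1473, "ry": 0.0181, "rz": 0, "claw": 255}
    - {"x": 0.011, "y": 0.092, "z": 0.049, "rx": -0.1473, "ry": 0.0181, "rz": 0, "claw": 255}
    - {"x": 0.011, "y": 0.092, "z": 0.049, "rx": -0.1473, "ry": 0.0181, "rz": 0, "claw": 255}
    - {"x": 0.011, "y": 0.092, "z": 0.049, "rx": -0.1473, "ry": 0.0181, "rz": 0, "claw": 255}
    - {"x": 0.011, "y": 0.092, "z": 0.049, "rx": -0.1473, "ry": 0.0181, "rz": 0, "claw": 255}
    - {"x": 0.011, "y": 0.092, "z": 0.049, "rx": -0.1473, "ry": 0.0181, "rz": 0, "claw": 255}

```text
t: 28.82
tool_pos: [0.4454, 0.0956, 0.2746]
orientation: [2.667, -0.161, -0.031]
force: [0.0, 0.3, -1.4]
opening: 0.0085
gripper_force: 58.0
```

```bash
python3 - <<'E'
from h import *
im,dp,c=snap('top'); im2,_,_=snap('scene')
a=cv2.resize(im[190:320,160:360],(600,390)); b=cv2.resize(im2[180:380,180:380],(400,390)); 
cv2.imwrite('pics/tip.png',cv2.cvtColor(cv2.resize(np.hstack([a,b]),(800,312)),cv2.COLOR_RGB2BGR))
s=robot.read_state(); print(s['tool_pos'].round(4),s['q'].round(3),s['force'].round(1),R.from_rotvec(s['orientation']).as_matrix().round(3))
E
```

```text
[0.4454 0.096  0.2747] [ 0.415 -0.058  1.676 -0.411  1.755  2.077] [ 0.2 -0.8 -2.1] [[ 0.993 -0.108 -0.048]
 [-0.118 -0.885 -0.451]
 [ 0.006  0.453 -0.891]]
```

View pics/tip.png

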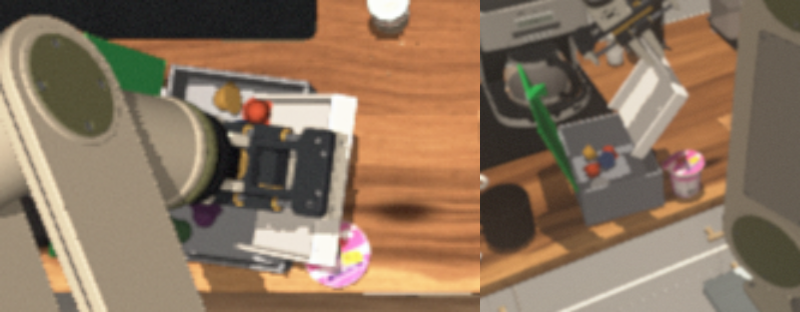

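The tray has emptied, and the capsules lie inside the box in both views (gold and red at (230–255,100), purple at (205,215)). I reverse the tilt and carry the tray back over the mat.

arm_command:
  targets:
    - {"x": -0.004, "y": -0.04, "z": -0.017, "rx": 0.0606, "ry": -0.0074, "rz": 0, "claw": 255}
    - {"x": -0.0075, "y": -0.066, "z": -0.033, "rx": 0.104, "ry": -0.0128, "rz": 0, "claw": 255}
    - {"x": -0.011, "y": -0.092, "z": -0.049, "rx": 0.1473, "ry": -0.0181, "rz": 0, "claw": 255}
    - {"x": -0.014, "y": -0.115, "z": -0.065, "rx": 0.1906, "ry": -0.0234, "rz": 0, "claw": 255}
    - {"x": -0.016, "y": -0.138, "z": -0.081, "rx": 0.2338, "ry": -0.0287, "rz": 0, "claw": 255}
    - {"x": -0.019, "y": -0.157, "z": -0.097, "rx": 0.277, "ry": -0.034, "rz": 0, "claw": 255}
    - {"x": -0.021, "y": -0.176, "z": -0.113, "rx": 0.32, "ry": -0.0393, "rz": 0, "claw": 255}
    - {"x": -0.023, "y": -0.189, "z": -0.133, "rx": 0.364, "ry": -0.0447, "rz": 0, "claw": 255}
    - {"x": -0.024, "y": -0.203, "z": -0.153, "rx": 0.407, "ry": -0.05, "rz": 0, "claw": 255}
    - {"x": -0.026, "y": -0.216, "z": -0.173, "rx": 0.4503, "ry": -0.0553, "rz": 0, "claw": 255}

```text
t: 29.75
tool_pos: [0.4328, -0.0126, 0.1887]
orientation: [-2.699, 0.165, -0.053]
force: [0.2, -0.7, -2.5]
opening: 0.0087
gripper_force: 58.0
```

arm_command:
  targets:
    - {"x": 0.002, "y": -0.03, "z": 0, "rx": 0, "ry": 0, "rz": 0.01, "claw": 255}
    - {"x": 0.006, "y": -0.09, "z": 0, "rx": 0, "ry": 0, "rz": 0.03, "claw": 255}
    - {"x": 0.012, "y": -0.17, "z": 0, "rx": 0, "ry": 0, "rz": 0.05, "claw": 255}
    - {"x": 0.017, "y": -0.25, "z": 0, "rx": 0, "ry": 0, "rz": 0.07, "claw": 255}
    - {"x": 0.022, "y": -0.33, "z": 0, "rx": 0, "ry": 0, "rz": 0.0785, "claw": 255}
    - {"x": 0.027, "y": -0.41, "z": 0, "rx": 0, "ry": 0, "rz": 0.0785, "claw": 255}
    - {"x": 0.031, "y": -0.48, "z": 0, "rx": 0, "ry": 0, "rz": 0.0785, "claw": 255}
    - {"x": 0.034, "y": -0.52, "z": 0, "rx": 0, "ry": 0, "rz": 0.0785, "claw": 255}
    - {"x": 0.034, "y": -0.528, "z": 0, "rx": 0, "ry": 0, "rz": 0.0785, "claw": 255}
    - {"x": 0.034, "y": -0.528, "z": -0.04, "rx": 0, "ry": 0, "rz": 0.0785, "claw": 255}

```text
t: 30.58
tool_pos: [0.4507, -0.2788, 0.1714]
orientation: [-2.711, -0.046, -0.007]
force: [0.7, -0.6, -2.2]
opening: 0.0085
gripper_force: 58.0
```

arm_command:
  targets:
    - {"x": 0, "y": 0, "z": -0.06, "rx": 0, "ry": 0, "rz": 0, "claw": 255}
    - {"x": 0, "y": 0, "z": -0.12, "rx": 0, "ry": 0, "rz": 0, "claw": 255}
    - {"x": 0, "y": 0, "z": -0.152, "rx": 0, "ry": 0, "rz": 0, "claw": 255}
    - {"x": 0, "y": 0, "z": -0.152, "rx": 0, "ry": 0, "rz": 0, "claw": 255}
    - {"x": 0, "y": 0, "z": -0.152, "rx": 0, "ry": 0, "rz": 0, "claw": 255}

```text
t: 31.0
tool_pos: [0.4488, -0.2743, 0.0916]
orientation: [-2.704, -0.048, 0.002]
force: [0.1, -0.7, -0.6]
opening: 0.0086
gripper_force: 58.0
```

```bash
python3 - <<'E'
from h import *
im,dp,c=snap('top'); P=cloud(c,dp); hsv=cv2.cvtColor(im,cv2.COLOR_RGB2HSV)
cv2.imwrite('pics/back.png',cv2.resize(cv2.cvtColor(im[170:320,160:480],cv2.COLOR_RGB2BGR),None,fx=2.5,fy=2.5))
m=(hsv[...,1]<40)&(hsv[...,2]>190)&(P[...,0]>.35)&(P[...,0]<.55)&(P[...,1]>-.3)&(P[...,1]<-.08)&(P[...,2]>.015)&(P[...,2]<.075)
n,l,s,ce=cv2.connectedComponentsWithStats(m.astype(np.uint8)); k=1+s[1:,4].argmax(); q=P[l==k]
print(cv2.minAreaRect((q[:,:2]*1000).astype(np.float32)),np.median(q[:,2]))
q=q[(q[:,0]>.38)&(q[:,0]<.515)&(q[:,1]>-.24)]; A=np.c_[q[:,:2],np.ones(len(q))]; s=np.linalg.lstsq(A,q[:,2],rcond=None)[0]; print("slope",s[:2].round(3),"z mid",(s@[.448,-.185,1]).round(4))
s=robot.read_state(); print(s['tool_pos'].round(4),R.from_rotvec(s['orientation']).as_matrix().round(3))
E
```

```text
((445.70703125, -181.37545776367188), (159.9925537109375, 148.58729553222656), 1.2853567600250244) 0.03758136785293176
slope [0.001 0.001] z mid 0.0373
[ 0.4496 -0.2751  0.0929] [[ 0.999  0.034 -0.007]
 [ 0.034 -0.906  0.422]
 [ 0.008 -0.422 -0.907]]
```

View pics/back.png

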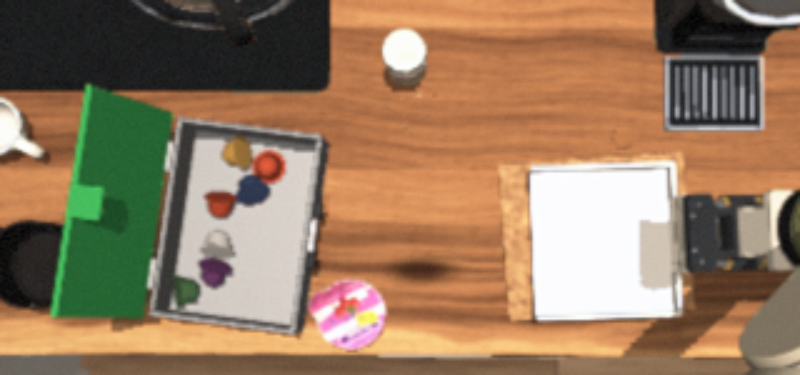

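All seven capsules are in the box (crop 170–285, 150–295), and the tray is empty and level over the mat. I lower it, release and retreat.

arm_command:
  targets:
    - {"x": 0, "y": 0, "z": -0.02, "rx": 0, "ry": 0, "rz": 0, "claw": 255}
    - {"x": 0, "y": 0, "z": -0.036, "rx": 0, "ry": 0, "rz": 0, "claw": 255}
    - {"x": 0, "y": 0, "z": -0.046, "rx": 0, "ry": 0, "rz": 0, "claw": 255}
    - {"x": 0, "y": 0, "z": -0.053, "rx": 0, "ry": 0, "rz": 0, "claw": 255}
    - {"x": 0, "y": 0, "z": -0.057, "rx": 0, "ry": 0, "rz": 0, "claw": 255}
    - {"x": 0, "y": 0, "z": -0.06, "rx": 0, "ry": 0, "rz": 0, "claw": 255}
    - {"x": 0, "y": 0, "z": -0.06, "rx": 0, "ry": 0, "rz": 0, "claw": 255}
    - {"x": 0, "y": 0, "z": -0.06, "rx": 0, "ry": 0, "rz": 0, "claw": 255}

```text
t: 31.72
tool_pos: [0.4493, -0.275, 0.0624]
orientation: [-2.705, -0.048, 0.0]
force: [-2.9, 1.7, 2.8]
opening: 0.009
gripper_force: 58.0
```

arm_command:
  targets:
    - {"x": 0, "y": 0, "z": 0, "rx": 0, "ry": 0, "rz": 0, "claw": 115}
    - {"x": 0, "y": 0, "z": 0, "rx": 0, "ry": 0, "rz": 0, "claw": 115}
    - {"x": 0, "y": 0, "z": 0, "rx": 0, "ry": 0, "rz": 0, "claw": 115}
    - {"x": 0, "y": 0, "z": 0, "rx": 0, "ry": 0, "rz": 0, "claw": 115}
    - {"x": 0, "y": 0, "z": 0, "rx": 0, "ry": 0, "rz": 0, "claw": 115}
    - {"x": 0, "y": 0, "z": 0, "rx": 0, "ry": 0, "rz": 0, "claw": 115}
    - {"x": 0, "y": 0, "z": 0, "rx": 0, "ry": 0, "rz": 0, "claw": 115}
    - {"x": 0, "y": -0.02, "z": 0.042, "rx": 0, "ry": 0, "rz": 0, "claw": 115}
    - {"x": 0, "y": -0.05, "z": 0.1, "rx": 0, "ry": 0, "rz": 0, "claw": 115}
    - {"x": 0, "y": -0.065, "z": 0.14, "rx": 0, "ry": 0, "rz": 0, "claw": 115}
  squeeze: 20

```text
t: 32.55
tool_pos: [0.4494, -0.3087, 0.1336]
orientation: [-2.706, -0.048, -0.0]
force: [0.7, -0.9, 0.5]
opening: 0.0509
gripper_force: 0.0
```

arm_command:
  targets:
    - {"x": 0, "y": 0, "z": 0.08, "rx": -0.055, "ry": 0, "rz": 0, "claw": 255}
    - {"x": 0, "y": 0, "z": 0.16, "rx": -0.11, "ry": 0, "rz": 0, "claw": 255}
    - {"x": 0, "y": 0, "z": 0.24, "rx": -0.165, "ry": 0, "rz": 0, "claw": 255}
    - {"x": 0, "y": 0, "z": 0.32, "rx": -0.218, "ry": 0, "rz": 0, "claw": 255}
    - {"x": 0, "y": 0, "z": 0.4, "rx": -0.218, "ry": 0, "rz": 0, "claw": 255}
    - {"x": 0, "y": 0, "z": 0.46, "rx": -0.218, "ry": 0, "rz": 0, "claw": 255}
    - {"x": 0, "y": 0, "z": 0.46, "rx": -0.218, "ry": 0, "rz": 0, "claw": 255}

```text
t: 33.13
tool_pos: [0.4512, -0.3081, 0.371]
orientation: [3.133, 0.055, 0.004]
force: [1.0, -0.5, 0.4]
opening: 0.0091
gripper_force: 0.0
```

```bash
python3 - <<'E'
from h import *
im,dp,c=snap('top'); P=cloud(c,dp); hsv=cv2.cvtColor(im,cv2.COLOR_RGB2HSV)
m=(hsv[...,1]<40)&(hsv[...,2]>170)&(P[...,0]>.35)&(P[...,0]<.55)&(P[...,1]>-.27)&(P[...,1]<-.08)&(P[...,2]>.002)&(P[...,2]<.04)
n,l,s,ce=cv2.connectedComponentsWithStats(m.astype(np.uint8)); k=1+s[1:,4].argmax(); q=P[l==k]
print(cv2.minAreaRect((q[:,:2]*1000).astype(np.float32)),np.median(q[:,2]))
q=q[(q[:,0]>.38)&(q[:,0]<.515)&(q[:,1]>-.24)&(q[:,1]<-.115)]; A=np.c_[q[:,:2],np.ones(len(q))]; s=np.linalg.lstsq(A,q[:,2],rcond=None)[0]; print("slope",s[:2].round(3))
g=(hsv[...,0]>50)&(hsv[...,0]<75)&(hsv[...,1]>150)&(P[...,2]>.1)&(P[...,1]>.2)&(P[...,1]<.4)
q=P[g]; cc=q.mean(0); V=np.linalg.svd(q-cc,full_matrices=False)[2]; print("lid",len(q),cc.round(4),V[2].round(3),q.min(0).round(3),q.max(0).round(3))
s=robot.read_state(); print(s['t'],s['tool_pos'].round(4),s['q'].round(3),s['opening'])
# bin frame helper: hinge and lid edge
d=np.array([np.sin(np.deg2rad(7)),np.cos(np.deg2rad(7))]); B=np.array([.4586,.1981]); H=B+.079*d; print("hinge",H.round(4))
for a in (1.82,1.5,1.2,.9,.6,.3,.1,0):
    for r in (.150,):
        # outer face 7 mm above plane: normal side
        yb=.079-r*np.cos(a)+.007*np.sin(a)*1; z=.088+r*np.sin(a)+.007*np.cos(a)
        print(a,(B+d*yb).round(4),round(yb,4),round(z,4))
E
```

```text
((447.7839660644531, -186.02981567382812), (163.05125427246094, 155.41099548339844), 2.0561254024505615) 0.008442305701519714
slope [0.001 0.001]
lid 2926 [0.4704 0.2986 0.1828] [ 0.121  0.963 -0.24 ] [0.369 0.265 0.1  ] [0.575 0.333 0.262]
33.1833 [ 0.4507 -0.3082  0.3671] [-0.69  -0.034  1.415 -0.005  1.757  0.845] 0.005219419692810696
hinge [0.4682 0.2765]
1.82 [0.4736 0.32  ] 0.1228 0.2316
1.5 [0.4678 0.2729] 0.0754 0.2381
1.2 [0.4624 0.229 ] 0.0312 0.2303
0.9 [0.4575 0.1894] -0.0088 0.2099
0.6 [0.4536 0.1576] -0.0408 0.1785
0.3 [0.451  0.1363] -0.0622 0.139
0.1 [0.4501 0.1291] -0.0696 0.1099
0 [0.4499 0.1276] -0.071 0.095
```

The tray is flat at its original place (centre unchanged within 1 mm, slope 0.001), and the lid still stands at about 1.81 rad. Next I move over behind the lid, fingers closed and turned along the hinge.

arm_command:
  targets:
    - {"x": 0.003, "y": 0.08, "z": -0.005, "rx": 0, "ry": 0, "rz": 0.06, "claw": 255}
    - {"x": 0.006, "y": 0.16, "z": -0.01, "rx": 0, "ry": 0, "rz": 0.12, "claw": 255}
    - {"x": 0.009, "y": 0.24, "z": -0.015, "rx": 0, "ry": 0, "rz": 0.18, "claw": 255}
    - {"x": 0.012, "y": 0.32, "z": -0.02, "rx": 0, "ry": 0, "rz": 0.24, "claw": 255}
    - {"x": 0.015, "y": 0.4, "z": -0.025, "rx": 0, "ry": 0, "rz": 0.3, "claw": 255}
    - {"x": 0.018, "y": 0.48, "z": -0.03, "rx": 0, "ry": 0, "rz": 0.36, "claw": 255}
    - {"x": 0.021, "y": 0.56, "z": -0.035, "rx": 0, "ry": 0, "rz": 0.42, "claw": 255}
    - {"x": 0.024, "y": 0.64, "z": -0.04, "rx": 0, "ry": 0, "rz": 0.48, "claw": 255}
    - {"x": 0.027, "y": 0.72, "z": -0.04, "rx": 0, "ry": 0, "rz": 0.54, "claw": 255}
    - {"x": 0.03, "y": 0.8, "z": -0.04, "rx": 0, "ry": 0, "rz": 0.6, "claw": 255}

```text
t: 34.02
tool_pos: [0.4635, 0.0941, 0.3401]
orientation: [2.555, 1.823, -0.013]
force: [0.7, -0.6, -0.3]
opening: 0.0003
gripper_force: 0.0
```

arm_command:
  targets:
    - {"x": 0.003, "y": 0.08, "z": 0, "rx": 0, "ry": 0, "rz": 0.06, "claw": 255}
    - {"x": 0.006, "y": 0.16, "z": 0, "rx": 0, "ry": 0, "rz": 0.107, "claw": 255}
    - {"x": 0.009, "y": 0.24, "z": 0, "rx": 0, "ry": 0, "rz": 0.107, "claw": 255}
    - {"x": 0.011, "y": 0.32, "z": 0, "rx": 0, "ry": 0, "rz": 0.107, "claw": 255}
    - {"x": 0.013, "y": 0.4, "z": 0, "rx": 0, "ry": 0, "rz": 0.107, "claw": 255}
    - {"x": 0.015, "y": 0.48, "z": 0, "rx": 0, "ry": 0, "rz": 0.107, "claw": 255}
    - {"x": 0.017, "y": 0.56, "z": 0, "rx": 0, "ry": 0, "rz": 0.107, "claw": 255}
    - {"x": 0.017, "y": 0.56, "z": 0, "rx": 0, "ry": 0, "rz": 0.107, "claw": 255}
    - {"x": 0.017, "y": 0.56, "z": 0, "rx": 0, "ry": 0, "rz": 0.107, "claw": 255}

```text
t: 34.77
tool_pos: [0.4718, 0.3738, 0.3386]
orientation: [2.348, 2.081, -0.017]
force: [0.8, -0.4, 0.3]
opening: 0.0003
gripper_force: 0.0
```

```bash
python3 - <<'E'
from h import *
im,_,_=snap('scene'); cv2.imwrite('pics/sc2.png',cv2.resize(cv2.cvtColor(im[100:380,100:400],cv2.COLOR_RGB2BGR),None,fx=2,fy=2))
s=robot.read_state(); print(s['t'],s['tool_pos'].round(4),s['q'].round(3),s['opening'],R.from_rotvec(s['orientation']).as_matrix().round(3))
E
```

```text
34.8167 [0.4723 0.3724 0.3396] [ 0.586  0.125  1.301 -0.006  1.724  0.707] 0.000629355068125949 [[ 0.121  0.993 -0.004]
 [ 0.993 -0.121 -0.01 ]
 [-0.01  -0.003 -1.   ]]
```

View pics/sc2.png

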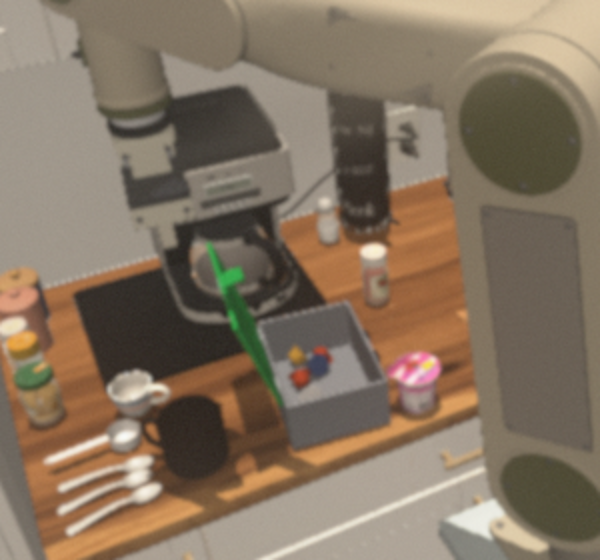

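The gripper is behind and above the lid (lid top at crop (212,245)), and all is clear. I lower and swing the lid over.

arm_command:
  targets:
    - {"x": 0, "y": 0, "z": -0.07, "rx": 0, "ry": 0, "rz": 0, "claw": 255}
    - {"x": 0, "y": 0, "z": -0.14, "rx": 0, "ry": 0, "rz": 0, "claw": 255}
    - {"x": 0, "y": 0, "z": -0.2, "rx": 0, "ry": 0, "rz": 0, "claw": 255}
    - {"x": 0, "y": 0, "z": -0.21, "rx": 0, "ry": 0, "rz": 0, "claw": 255}
    - {"x": 0, "y": 0, "z": -0.21, "rx": 0, "ry": 0, "rz": 0, "claw": 255}

```text
t: 35.23
tool_pos: [0.4718, 0.37, 0.2343]
orientation: [2.352, 2.076, -0.018]
force: [-0.6, -0.1, 1.1]
opening: 0.0008
gripper_force: 0.0
```

arm_command:
  targets:
    - {"x": -0.002, "y": -0.046, "z": 0.01, "rx": 0, "ry": 0, "rz": 0, "claw": 255}
    - {"x": -0.004, "y": -0.092, "z": 0.02, "rx": 0, "ry": 0, "rz": 0, "claw": 255}
    - {"x": -0.006, "y": -0.138, "z": 0.03, "rx": 0, "ry": 0, "rz": 0, "claw": 255}
    - {"x": -0.009, "y": -0.184, "z": 0.036, "rx": 0, "ry": 0, "rz": 0, "claw": 255}
    - {"x": -0.014, "y": -0.228, "z": 0.028, "rx": 0, "ry": 0, "rz": 0, "claw": 255}
    - {"x": -0.019, "y": -0.272, "z": 0.02, "rx": 0, "ry": 0, "rz": 0, "claw": 255}
    - {"x": -0.024, "y": -0.312, "z": 0, "rx": 0, "ry": 0, "rz": 0, "claw": 255}
    - {"x": -0.029, "y": -0.351, "z": -0.02, "rx": 0, "ry": 0, "rz": 0, "claw": 255}

```text
t: 35.9
tool_pos: [0.4601, 0.1958, 0.2309]
orientation: [2.349, 2.074, 0.001]
force: [0.4, 1.3, -0.1]
opening: 0.0007
gripper_force: 0.4
```

arm_command:
  targets:
    - {"x": -0.004, "y": -0.032, "z": -0.03, "rx": 0, "ry": 0, "rz": 0, "claw": 255}
    - {"x": -0.008, "y": -0.064, "z": -0.063, "rx": 0, "ry": 0, "rz": 0, "claw": 255}
    - {"x": -0.011, "y": -0.087, "z": -0.102, "rx": 0, "ry": 0, "rz": 0, "claw": 255}
    - {"x": -0.013, "y": -0.106, "z": -0.142, "rx": 0, "ry": 0, "rz": 0, "claw": 255}
    - {"x": -0.014, "y": -0.114, "z": -0.165, "rx": 0, "ry": 0, "rz": 0, "claw": 255}
    - {"x": -0.015, "y": -0.119, "z": -0.185, "rx": 0, "ry": 0, "rz": 0, "claw": 255}
    - {"x": -0.015, "y": -0.119, "z": -0.185, "rx": 0, "ry": 0, "rz": 0, "claw": 255}
    - {"x": -0.015, "y": -0.119, "z": -0.185, "rx": 0, "ry": 0, "rz": 0, "claw": 255}

```text
t: 36.57
tool_pos: [0.4514, 0.1376, 0.1354]
orientation: [2.35, 2.077, -0.008]
force: [0.7, 0.1, 0.9]
opening: 0.0004
gripper_force: 0.0
```

```bash
python3 - <<'E'
from h import *
im,_,_=snap('scene'); cv2.imwrite('pics/sc3.png',cv2.resize(cv2.cvtColor(im[200:360,170:370],cv2.COLOR_RGB2BGR),None,fx=3,fy=3))
s=robot.read_state(); print(s['t'],s['tool_pos'].round(4),s['force'].round(1))
E
```

```text
36.6167 [0.4518 0.1379 0.1359] [ 0.8 -0.1  0.8]
```

View pics/sc3.png

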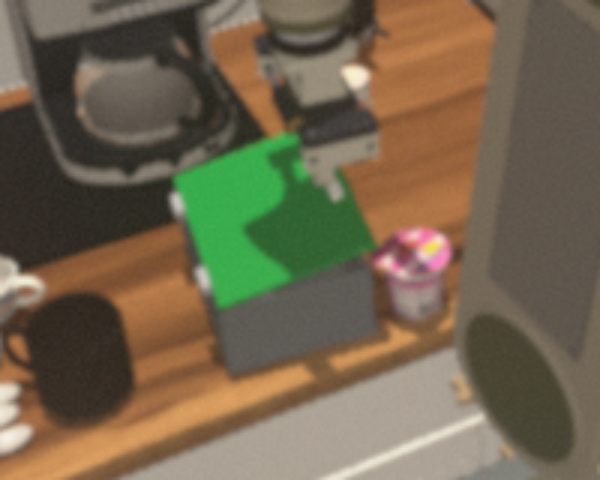

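The lid is nearly shut, with the fingertips at the middle of its free edge (crop (335,190)). I press slowly.

arm_command:
  targets:
    - {"x": 0, "y": -0.008, "z": -0.01, "rx": 0, "ry": 0, "rz": 0, "claw": 255}
    - {"x": 0, "y": -0.012, "z": -0.018, "rx": 0, "ry": 0, "rz": 0, "claw": 255}
    - {"x": 0, "y": -0.016, "z": -0.026, "rx": 0, "ry": 0, "rz": 0, "claw": 255}
    - {"x": 0, "y": -0.016, "z": -0.032, "rx": 0, "ry": 0, "rz": 0, "claw": 255}
    - {"x": 0, "y": -0.016, "z": -0.038, "rx": 0, "ry": 0, "rz": 0, "claw": 255}
    - {"x": 0, "y": -0.016, "z": -0.043, "rx": 0, "ry": 0, "rz": 0, "claw": 255}
    - {"x": 0, "y": -0.016, "z": -0.048, "rx": 0, "ry": 0, "rz": 0, "claw": 255}
    - {"x": 0, "y": -0.016, "z": -0.052, "rx": 0, "ry": 0, "rz": 0, "claw": 255}

```text
t: 37.28
tool_pos: [0.451, 0.1289, 0.1086]
orientation: [2.35, 2.077, -0.01]
force: [-1.6, -1.1, 2.9]
opening: 0.0
gripper_force: 0.9
```

```bash
cat > lid.py <<'E'
from h import *
im,dp,c=snap('top'); P=cloud(c,dp); hsv=cv2.cvtColor(im,cv2.COLOR_RGB2HSV)
g=(hsv[...,0]>50)&(hsv[...,0]<75)&(hsv[...,1]>150)&(P[...,2]>.05)&(P[...,2]<.14)&(P[...,1]>.1)&(P[...,1]<.3)
q=P[g]; b=(q[:,:2]-[.4586,.1981])@[np.sin(np.deg2rad(7)),np.cos(np.deg2rad(7))]
k=np.ones(len(q),bool)
for _ in range(4):
    s=np.polyfit(b[k],q[k,2],1); k=abs(q[:,2]-np.polyval(s,b))<.005
print("lid angle",-np.arctan(s[0]).round(3),"z at hinge/press",np.polyval(s,[.079,-.071]).round(4),k.sum())
s=robot.read_state(); print(s['t'],s['tool_pos'].round(4),s['force'].round(1))
E
python3 lid.py
```

```text
lid angle 0.013 z at hinge/press [0.0922 0.0941] 207
37.3333 [0.4508 0.1292 0.108 ] [-1.5 -0.3 -0.1]
```

arm_command:
  targets:
    - {"x": 0, "y": 0, "z": -0.003, "rx": 0, "ry": 0, "rz": 0, "claw": 255}
    - {"x": 0, "y": 0, "z": -0.006, "rx": 0, "ry": 0, "rz": 0, "claw": 255}
    - {"x": 0, "y": 0, "z": -0.006, "rx": 0, "ry": 0, "rz": 0, "claw": 255}

```text
t: 37.58
tool_pos: [0.451, 0.1295, 0.1061]
orientation: [2.35, 2.078, -0.009]
force: [-4.2, -1.6, 8.7]
opening: 0.0008
gripper_force: 4.1
```

arm_command:
  targets:
    - {"x": 0, "y": 0, "z": -0.004, "rx": 0, "ry": 0, "rz": 0, "claw": 255}
    - {"x": 0, "y": 0, "z": -0.004, "rx": 0, "ry": 0, "rz": 0, "claw": 255}
    - {"x": 0, "y": 0, "z": -0.004, "rx": 0, "ry": 0, "rz": 0, "claw": 255}

```text
t: 37.83
tool_pos: [0.4512, 0.1295, 0.1057]
orientation: [2.35, 2.077, -0.009]
force: [-12.6, -2.6, 24.8]
opening: 0.0003
gripper_force: 12.2
```

arm_command:
  targets:
    - {"x": 0, "y": 0, "z": 0.04, "rx": 0, "ry": 0, "rz": 0, "claw": 255}
    - {"x": 0, "y": 0, "z": 0.12, "rx": 0, "ry": 0, "rz": 0, "claw": 255}
    - {"x": 0, "y": -0.08, "z": 0.19, "rx": 0, "ry": 0, "rz": 0, "claw": 255}
    - {"x": 0, "y": -0.16, "z": 0.24, "rx": 0, "ry": 0, "rz": 0, "claw": 255}
    - {"x": 0, "y": -0.24, "z": 0.28, "rx": 0, "ry": 0, "rz": 0, "claw": 255}
    - {"x": 0, "y": -0.32, "z": 0.3, "rx": 0, "ry": 0, "rz": 0, "claw": 255}
    - {"x": 0, "y": -0.4, "z": 0.3, "rx": 0, "ry": 0, "rz": 0, "claw": 255}
    - {"x": 0, "y": -0.4, "z": 0.3, "rx": 0, "ry": 0, "rz": 0, "claw": 255}
    - {"x": 0, "y": -0.4, "z": 0.3, "rx": 0, "ry": 0, "rz": 0, "claw": 255}

```text
t: 38.58
tool_pos: [0.4511, -0.074, 0.254]
orientation: [2.353, 2.071, -0.009]
force: [-0.2, 0.5, -0.3]
opening: 0.0005
gripper_force: 0.0
```

```bash
python3 lid.py; python3 -c "
from h import *
im,_,_=snap('top'); cv2.imwrite('pics/fin.png',cv2.resize(cv2.cvtColor(im[140:320,90:540],cv2.COLOR_RGB2BGR),None,fx=1.75,fy=1.75))"
```

```text
lid angle -0.046 z at hinge/press [0.0913 0.0844] 12
38.6333 [ 0.4509 -0.0721  0.2535] [ 0.7  0.6 -0.8]
```

View pics/fin.png

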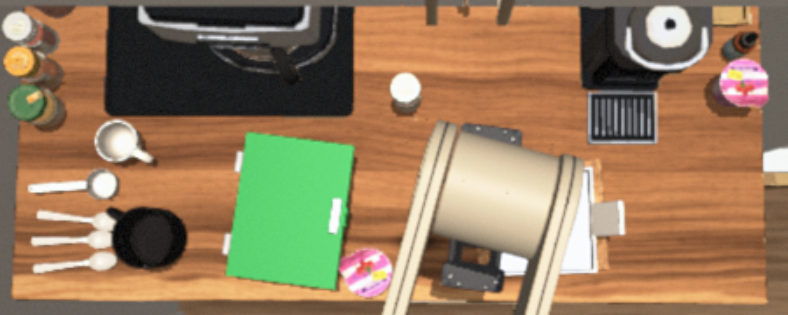

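The picture shows the lid flat over the box with its white strip at (335,215), and the tray on its mat. My colour mask caught only 12 pixels this time, so I repeat the angle check with a better one and hand in if the lid is flat.

```bash
python3 - <<'E'
from h import *
im,dp,c=snap('top'); P=cloud(c,dp); hsv=cv2.cvtColor(im,cv2.COLOR_RGB2HSV)
g=(hsv[...,0]>45)&(hsv[...,0]<90)&(hsv[...,1]>120)&(hsv[...,2]>90)&(P[...,1]>.1)&(P[...,1]<.3)&(P[...,2]>.05)
q=P[g]; b=(q[:,:2]-[.4586,.1981])@[np.sin(np.deg2rad(7)),np.cos(np.deg2rad(7))]
s=np.polyfit(b,q[:,2],1); a=-np.arctan(s[0]); z=np.polyval(s,-.071)
print(len(q),a.round(4),z.round(4))
if len(q)>1000 and abs(a)<.03 and z<.1: print(robot.close_job())
E
```

```text
4964 -0.0029 0.0917
the job is handed in; nothing more can be done
None
```

The job is done and handed in: all seven capsules are in the box, the empty tray is flat on its mat, and the lid is pressed fully shut, measured flat after a firm 25 N press.

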